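Mark the polished backplates

TASK

Take every polished backplate off the drying rack's hooks and stand each fully down in its own pocket of the green marking press; with all of them in, pull the red-handled lever forward through its full stroke and ease it slowly back to rest without letting it snap. Then move the plates over to the wooden transport block, each standing at the bottom of a slot of its own, about midway along it, and leave the other things on the bench where they are.

Things in the scene. Friction and masses are not known exactly. Their poses are not given: they have to be found in the camera images.
- rack: fixed drying rack; origin on the table, z up. A level aluminium bar along its y (316 x 14 x 16 mm, at x = +30, z = 200 mm) on two posts at y = +-150 mm; nothing stands above the bar. Four hooks of 8 mm round steel stick out of the bar to the rack's -x (towards the robot), level at z = 200 mm, as far as x = -66 mm, where the tip turns up, 10 mm above the arm's top, ending at x = -74 mm.
- hook1 (a point): middle of the arm of the hook at rack y = -90 mm (on its axis, rack x = -35 mm); the others are at y = -30, 30 and 90 mm; axes as the rack. To come off a hook a plate goes up 11 to 16 mm (14 is best, its window allows 18), then at least 50 mm along the rack's -x past the tip.
- plate1: polished steel backplate, 8 mm thick (x), 44 wide (y), 120 tall (z), 0.2 to 0.4 kg; may be absent. Both faces alike. A window 20 wide, 26 high, 68 to 94 mm above its lower edge, by whose top edge it hangs upright on a hook within 8 mm of the hook's middle, facing along the rack's x. The solid 26 mm above the window can be pinched from above across the thickness. Origin: middle of the lower edge.
- plate2: polished brass backplate, 8 mm thick (x), 44 wide (y), 120 tall (z), 0.2 to 0.4 kg; may be absent. Both faces alike. A window 20 wide, 26 high, 68 to 94 mm above its lower edge, by whose top edge it hangs upright on a hook within 8 mm of the hook's middle, facing along the rack's x. The solid 26 mm above the window can be pinched from above across the thickness. Origin: middle of the lower edge.
- plate3: polished steel backplate, 8 mm thick (x), 44 wide (y), 120 tall (z), 0.2 to 0.4 kg; may be absent. Both faces alike. A window 20 wide, 26 high, 68 to 94 mm above its lower edge, by whose top edge it hangs upright on a hook within 8 mm of the hook's middle, facing along the rack's x. The solid 26 mm above the window can be pinched from above across the thickness. Origin: middle of the lower edge.
- plate4: polished brass backplate, 8 mm thick (x), 44 wide (y), 120 tall (z), 0.2 to 0.4 kg; may be absent. Both faces alike. A window 20 wide, 26 high, 68 to 94 mm above its lower edge, by whose top edge it hangs upright on a hook within 8 mm of the hook's middle, facing along the rack's x. The solid 26 mm above the window can be pinched from above across the thickness. Origin: middle of the lower edge.
- press: fixed green marking press; origin on the table under the nest's centre, z up, front -x, lever at its right (-y). The nest's three pockets lie in a row along y, 62 mm apart, each 13 (x) x 52 (y) mm, open above, floor at z = 20, wall tops at z = 50 mm. Behind: a ram with punches (z 67 to 89 mm, bar from x = 35, punches from x = 17 mm) and a housing (x 65 to 105, 110 mm high).
- pocket1 (a point): centre of the floor of pocket 1 of the press nest; axes as the press. A plate stands here on its lower edge, faces along x
- pocket2 (a point): centre of the floor of pocket 2 of the press nest; axes as the press. A plate stands here on its lower edge, faces along x
- pocket3 (a point): centre of the floor of pocket 3 of the press nest; axes as the press. A plate stands here on its lower edge, faces along x
- lever (a joint): angle of the press lever in rad: 0 at rest (leaning back, to the press's +x, 0.35 rad from upright), grows as it is pulled forward to the press's -x, full stroke at the stop 0.9 (leaning 0.55 rad forward). A spring pulls it back to 0 (about 1.5 N at the handle at rest, 10 N at full stroke); let go, it snaps back. It drives the ram.
- lever_grip (a point): grip point on the lever's red handle: a round bar 22 mm thick, level, along the press's y, sticking out 86 mm to the right (-y) from the end of the 12 mm lever rod; this point is on its axis 45 mm from the rod and 160 mm from the pivot axis. It can be held from above with one finger before and one behind it (closing along the press's x), and turns between the fingers as the lever swings.
- lever_pivot (a point): the lever's pivot, at the foot of its rod, 85 mm above the table; the lever swings in the press's x-z plane about the press's y; axes as the press
- block: loose wooden transport block, 180 mm (x) x 80 mm (y) x 46 mm high, 1 kg, with three slots running along its y through its full width (points slot1..3, at x = -56, 0, 56 mm), each 13 mm wide and 34 mm deep, floor at z = 12 mm. A plate stands in a slot on its lower edge, faces along the block's x, 86 mm of it showing. Origin: centre of its underside, z up.
- slot1 (a point): centre of the floor of slot 1 of the block; axes as the block
- slot2 (a point): centre of the floor of slot 2 of the block; axes as the block
- slot3 (a point): centre of the floor of slot 3 of the block; axes as the block
- pads: stack of green scouring pads, 90 x 60 x 33 mm; bystander, to be left alone
- jar: small jar, 56 mm across, 70 mm tall; bystander, to be left alone
- hub: turned aluminium hub, 64 mm across, 45 mm tall; bystander, to be left alone
- wax: red-brown bar of polishing compound, 100 x 40 x 35 mm; bystander, to be left alone
- brush: hand brush lying flat; bystander, to be left alone
- greypads: stack of dark grey pads, 80 x 55 x 30 mm; bystander, to be left alone

How it is judged:
On the way, in this order (a step that is already met when the one before it is completed fails the run):
1. every plate present stands fully down in a pocket of the press, the lever at rest (x of plate1 in the frame of press between -0.012 and 0.012 m and y of plate1 in the frame of press between -0.095 and 0.095 m and z of each of plate1, plate2, plate3, plate4 in the frame of press below 0.028 m and angle between each of plate1, plate2, plate3, plate4's own z axis and vertical below 0.2 rad and x of plate2 in the frame of press between -0.012 and 0.012 m and y of plate2 in the frame of press between -0.095 and 0.095 m and x of plate3 in the frame of press between -0.012 and 0.012 m and y of plate3 in the frame of press between -0.095 and 0.095 m and x of plate4 in the frame of press between -0.012 and 0.012 m and y of plate4 in the frame of press between -0.095 and 0.095 m and value of joint lever below 0.1 rad), for 0.2 s.
2. with the plates in their pockets the lever is pulled to full stroke (beyond 0.8 rad) (x of plate1 in the frame of press between -0.012 and 0.012 m and y of plate1 in the frame of press between -0.095 and 0.095 m and z of each of plate1, plate2, plate3, plate4 in the frame of press below 0.028 m and angle between each of plate1, plate2, plate3, plate4's own z axis and vertical below 0.2 rad and x of plate2 in the frame of press between -0.012 and 0.012 m and y of plate2 in the frame of press between -0.095 and 0.095 m and x of plate3 in the frame of press between -0.012 and 0.012 m and y of plate3 in the frame of press between -0.095 and 0.095 m and x of plate4 in the frame of press between -0.012 and 0.012 m and y of plate4 in the frame of press between -0.095 and 0.095 m and value of joint lever above 0.8 rad), for 0.1 s.
3. the lever is back at rest (below 0.06 rad), the plates still in their pockets (x of plate1 in the frame of press between -0.012 and 0.012 m and y of plate1 in the frame of press between -0.095 and 0.095 m and z of each of plate1, plate2, plate3, plate4 in the frame of press below 0.028 m and angle between each of plate1, plate2, plate3, plate4's own z axis and vertical below 0.2 rad and x of plate2 in the frame of press between -0.012 and 0.012 m and y of plate2 in the frame of press between -0.095 and 0.095 m and x of plate3 in the frame of press between -0.012 and 0.012 m and y of plate3 in the frame of press between -0.095 and 0.095 m and x of plate4 in the frame of press between -0.012 and 0.012 m and y of plate4 in the frame of press between -0.095 and 0.095 m and value of joint lever below 0.06 rad), for 0.2 s.
At the end, for the whole second after the job is handed in: every plate present stands at the bottom of a slot of the transport block (lower edge less than 22 mm above the block's underside, within 20 mm of the slot's middle along it, leaning less than 0.35 rad), let go and at rest; the block lies flat on the table; the lever is at rest (below 0.06 rad) (x of plate1 in the frame of block between -0.085 and 0.085 m and y of plate1 in the frame of block between -0.02 and 0.02 m and z of each of plate1, plate2, plate3, plate4 in the frame of block below 0.022 m and angle between each of plate1, plate2, plate3, plate4's own z axis and vertical below 0.35 rad and linear speed of each of plate1, plate2, plate3, plate4 below 0.03 m/s and x of plate2 in the frame of block between -0.085 and 0.085 m and y of plate2 in the frame of block between -0.02 and 0.02 m and x of plate3 in the frame of block between -0.085 and 0.085 m and y of plate3 in the frame of block between -0.02 and 0.02 m and x of plate4 in the frame of block between -0.085 and 0.085 m and y of plate4 in the frame of block between -0.02 and 0.02 m and value of joint lever below 0.06 rad and angle between block's own z axis and vertical below 0.1 rad and height (world z) of block between -0.01 and 0.01 m); the robot touches nothing.
It fails at once if the lever snaps back (faster than 1.6 rad/s) (velocity of joint lever below -1.6 rad/s).
It fails at once if a bystander is displaced by more than 30 mm (distance of any of pads, jar, hub, wax, brush, greypads from where it was at the start of the episode above 0.03 m).
Of plate1, plate2, plate3, plate4 only 2 to 3 are there at a start; the rules pass over those that are not, and their reading is None.
At some moment in a run one of block may be knocked a few centimetres aside while the robot is not near it.
It also fails if it takes over 210 s, if anything falls off the work surface, if the arm or the gripper's body presses on something with over 40 N, if the wrist force passes 120 N, or if a joint passes its speed limit or range.

ROBOT

A 6-joint arm with a two-finger parallel gripper is mounted at the origin on the work surface. World frame = base frame: x ahead of the robot, y to its left, z up, the work surface at z = 0. Lengths are in m, angles in rad, forces in N, time in s.
With the tool pointing down it reaches from about 0.35 to 0.775 m from the base axis. Payload 7.3 kg.
Tool frame: the origin (TCP) lies midway between the tips of the shut fingers; the grasp point (between the pads) lies 19 mm behind it (tcp_to_grasp is the distance from the TCP to the grasp point, in m); z points along the fingers, y is the line along which they close (so a half turn about z gives the same grasp; the last joint's range is limited). The gripper opens to 92 mm and grips with 3 to 60 N. Pads are 19 mm wide; open, the fingers measure 130 mm over their backs; the gripper's body (75 mm by 190 mm) begins 47 mm behind the grasp point.
Start: joints at [-1.373, 0.342, 1.524, -0, 1.275, -0.146], TCP at [0.177, -0.494, 0.227] pointing down, gripper open.
Joint ranges: [-2.53, 2.53], [-0.77, 2.02], [0.04, 2.7], [-1, 4.14], [0.28, 2.66], [-3.11, 3.11]. Speed limits (rad/s): [2.57, 2.57, 3.14, 3.14, 3.14, 3.14].

INTERFACE

Orientations are given as [roll, pitch, yaw] about the fixed x, y, z axes, in that order (R = Rz(yaw) Ry(pitch) Rx(roll)).
In Python, from cell import observe, read_camera, calibration, hand_in, tcp_to_grasp gives the robot as it stands.
- The arm moves only by the tool send_rows, never from a script. Its argument "targets" is a list of rows, each a list of 5 numbers: the opening, from 0 (shut) to 1 (fully open), then the shift along the world's x, y, z in m, then the turn about the world's z in rad. A call has 1 to 5 rows; each row shifts and turns the commanded pose from where the row before left it; what a row does not reach is not made up. A row lasts 1/10 s, in which the tool goes at most 50 mm and 8.59 degrees, less where a joint would pass 70% of its speed; a pose out of reach is approached as far as the arm can. A call is refused whole if a number of a shift passes 0.05 or a number of a turn 0.15, either way. A call with a gripper value outside its range is refused whole. The fingers move at their own pace and stop on an object; "grip_force" is the grip in N (left out, the last holds). Time passes only in rows, so rows that do not move let the fingers close. It gives the time, the measured TCP pose, the force, the opening and the grip force at its end, in the units of the state.
- observe(): the state, without advancing time (a new reading comes with each control period).
- read_camera(name): name is "side" or "top" or "wrist"; returns (picture, depth): 420x560x3 uint8, red, green, blue; 420x560 float32, m along the optical axis (not along the pixel's ray), 0 where there is no reading.
- calibration(name): a dict with "intrinsics" (3x3 intrinsics, pixels), "k1" (the pictures are not rectified: a ray, as slopes to the right and down, at radius r is drawn at 1 + k1 r^2 times it, then the intrinsics apply), "world_to_cam" (4x4, takes a point from world to camera coordinates); the wrist camera has in their place "hand_eye" (4x4, takes a point from camera to tool coordinates, whose origin is the TCP and whose axes are the flange's). Camera axes: x right, y up, looking along -z (the intrinsics and any distortion apply to the point x, -y, -z); pixel columns grow to the right and rows downward; lengths in m; the calibration is good to about 2 mm. A picture is of the moment at which its call begins: read the wrist's pose just before it. calibration takes no time and is no camera call.
- hand_in(): hands the job in; it is judged then, once.
The state is a dict: "time": time; "qpos": joint angles; "qvel": joint speeds; "joint_efforts": joint torques, N m; "tool_pos": TCP position; "tool_rot": TCP orientation; "contact_force": force on the tool from outside, world axes, zero at the start; "torque": the same for the moment, N m; "opening": finger opening in m; "grip_force": force on a finger pad.
Only numpy, scipy, OpenCV 4.12 (cv2) and the standard library are available. Lean on these libraries where they do the work, as an engineer would, in place of code of your own. Each camera call takes 0.05 s, during which the arm holds its last target. There are 200 camera calls.

## Working session

There is one attempt and no reset: what is moved stays moved. The work goes in short steps, Python scripts to look and compute and a tool call to move; the robot and the scene stay as the last step left them, time stands still between calls to the robot, and variables do not carry over. Pictures are saved under pics/ and viewed, at most 14 in all, crops included, and the job is handed in when it is done.

Besides the shell and the picture viewer there is one more tool, called after "Emit:" as name(argument=value, ...) on one line, values as JSON. send_rows: Moves the arm, as the interface text tells. Its arguments: {"type":"object","properties":{"targets":{"type":"array","items":{"type":"array","items":{"type":"number"}}},"grip_force":{"type":"number"}},"required":["targets"]}

```bash
mkdir -p pics; ls; cat > h.py <<'E'
import numpy as np, cv2
from cell import *
from scipy.spatial.transform import Rotation as R
def shot(n):
    s=observe(); p,d=read_camera(n); c=calibration(n); return s,p,d,c
def cloud(n,s,d,c):
    """world xyz per pixel (nan w/o depth)"""
    K=np.array(c['intrinsics']);H,W=d.shape
    u,v=np.meshgrid(np.arange(W),np.arange(H))
    k=c['k1']; xd=(u-K[0,2])/K[0,0]; yd=(v-K[1,2])/K[1,1]
    x,y=xd.copy(),yd.copy()
    for _ in range(20):
        f=1+k*(x*x+y*y); x,y=xd/f,yd/f
    P=np.stack([x*d,-y*d,-d,np.ones_like(d)],-1)
    if n=='wrist':
        T=np.eye(4);T[:3,:3]=R.from_euler('xyz',s['tool_rot']).as_matrix();T[:3,3]=s['tool_pos']
        M=T@np.array(c['hand_eye'])
    else: M=np.linalg.inv(np.array(c['world_to_cam']))
    X=(P@M.T)[...,:3]; X[d<=0]=np.nan
    return X
E
python3 - <<'E'
from h import *
print(observe())
for n in ('side','top'):
    s,p,d,c=shot(n); print(n,c); np.save(f'{n}.npy',cloud(n,s,d,c)); cv2.imwrite(f'pics/{n}0.png',cv2.resize(p[...,::-1],(784,588)))
    cv2.imwrite(f'{n}_raw.png',p[...,::-1])
E
```

```text
pics
{'time': 0.0, 'qpos': array([-1.37298711e+00,  3.42754852e-01,  1.52502095e+00,  3.74855818e-06,
        1.27539748e+00, -1.46034792e-01]), 'qvel': array([-1.80425079e-03, -1.34298195e-03, -1.61443885e-04,  5.89270354e-04,
        9.11258149e-06, -5.13190706e-05]), 'joint_efforts': array([-9.75876719e-04, -4.31244242e+01, -2.44223642e+01,  7.18094129e-02,
        5.58630866e-02, -1.15667140e-04]), 'tool_pos': array([ 0.17690565, -0.49386268,  0.22602692]), 'tool_rot': array([-3.14002937e+00, -2.33553325e-04,  3.43842731e-01]), 'contact_force': array([-0.58684416,  0.15924283,  0.24980259]), 'torque': array([ 0.02338863, -0.03234641, -0.03904264]), 'grip_force': 0.0, 'opening': 0.09209270251602822}
side {'intrinsics': array([[395.31011273,   0.        , 280.21997367],
       [  0.        , 395.31011273, 208.0791813 ],
       [  0.        ,   0.        ,   1.        ]]), 'k1': -0.03136846347302599, 'world_to_cam': array([[-0.76710342, -0.64141859, -0.0115986 ,  0.40613384],
       [ 0.45784247, -0.56004128,  0.69045929, -0.34991465],
       [-0.44936912,  0.52434336,  0.72327826, -1.00551541],
       [ 0.        ,  0.        ,  0.        ,  1.        ]])}
top {'intrinsics': array([[450.53539564,   0.        , 282.84642918],
       [  0.        , 450.53539564, 214.38149883],
       [  0.        ,   0.        ,   1.        ]]), 'k1': -0.07624748456722182, 'world_to_cam': array([[ 0.01188689, -0.99969906,  0.02145902, -0.01061055],
       [ 0.9990357 ,  0.01278064,  0.04200391, -0.52509461],
       [-0.04226553,  0.02093903,  0.99888697, -1.391162  ],
       [ 0.        ,  0.        ,  0.        ,  1.        ]])}
```

View pics/side0.png

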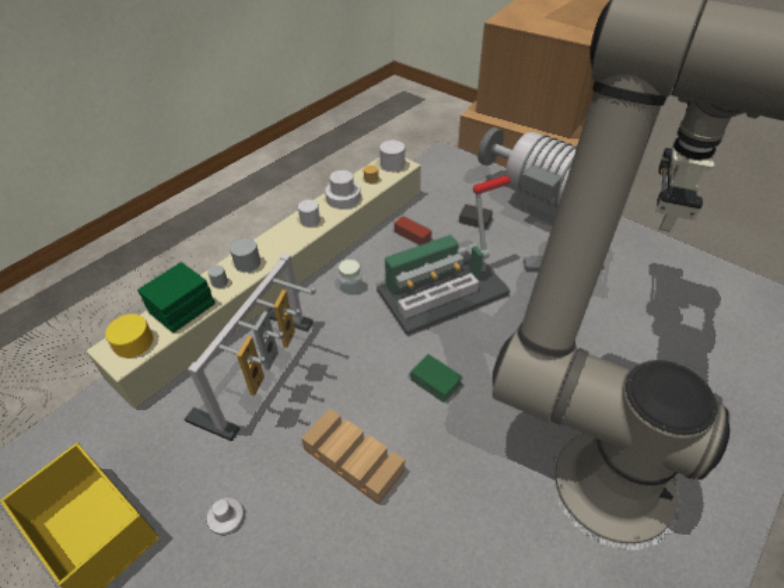

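View pics/top0.png

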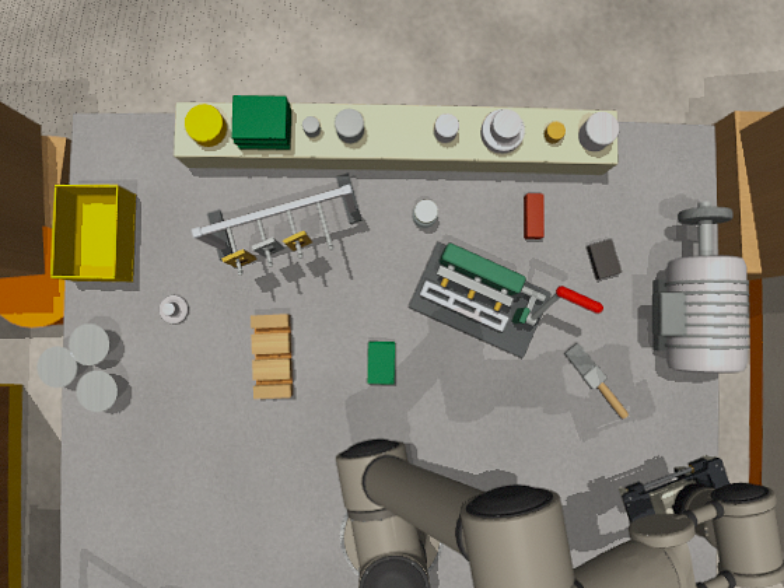

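The side and top views show three plates: brass, steel and brass on the three left hooks (top view about (237,258), (265,246), (297,240)). The right hook is empty. The press is at (475,295), the lever handle at (580,300) and the block at (271,357). Next I measure their poses from the top depth.

```bash
cat > m.py <<'E'
from h import *
def box(X,m):
    P=X[m][:,:2].astype(np.float32)
    return cv2.minAreaRect(P),len(P)
if __name__=='__main__':
    X=np.load('top.npy'); im=cv2.imread('top_raw.png'); hsv=cv2.cvtColor(im,cv2.COLOR_BGR2HSV)
    v,u=np.mgrid[:420,:560]
    def reg(a,b,c,d): return (u>a/1.4)&(u<c/1.4)&(v>b/1.4)&(v<d/1.4)
    z=X[...,2]
    # table check
    t=reg(420,380,440,440); print('table z',np.nanmedian(z[t]), 'x,y',np.nanmedian(X[t],0))
    m=reg(180,170,365,250)&(z>.2)&(z<.216)
    P=X[m]; print('bar',len(P),P[:,2].mean(),cv2.minAreaRect(P[:,:2].astype(np.float32)))
    m=reg(215,200,350,280)&(z>.18)&(z<.235)
    c=X[m]; 
    for name,r in (('pl90',(222,247,250,272)),('pl30',(252,235,280,258)),('pl-30',(283,230,312,252))):
        m=reg(*r)&(z>.205)&(z<.25); P=X[m]; print(name,len(P),P.mean(0) if len(P) else '',cv2.minAreaRect(P[:,:2].astype(np.float32)) if len(P)>3 else '')
    m=reg(245,305,300,405)&(z>.04)&(z<.055); P=X[m]; print('block',len(P),P[:,2].mean(),cv2.minAreaRect(P[:,:2].astype(np.float32)))
    m=reg(400,270,520,335)&(z>.043)&(z<.057)&(hsv[...,1]<40)&(hsv[...,2]>150); P=X[m]; print('nest',len(P),P[:,2].mean(),cv2.minAreaRect(P[:,:2].astype(np.float32)))
    m=reg(420,240,530,300)&(z>.104)&(z<.118)&(hsv[...,1]>80); P=X[m]; print('housing',len(P),P[:,2].mean(),cv2.minAreaRect(P[:,:2].astype(np.float32)))
    m=reg(545,275,615,320)&(hsv[...,1]>150)&(z>.15); P=X[m]; print('handle',len(P),P.mean(0),P[:,2].max(),cv2.minAreaRect(P[:,:2].astype(np.float32)))
    # base plate
    for name,r in (('pads',(365,335,400,390)),('jar',(410,195,440,225)),('wax',(520,190,548,242)),('grey',(585,235,625,285)),('hub',(155,290,190,325)),('brush',(560,335,632,420))):
        m=reg(*r)&(z>.012); print(name,np.nanmin(X[m],0).round(3),np.nanmax(X[m],0).round(3))
    s=np.zeros((420,560,3),np.uint8); 
    crop=im[125:260,130:440]; cv2.imwrite('pics/crop0.png',cv2.resize(crop,None,fx=2.5,fy=2.5,interpolation=cv2.INTER_CUBIC))
E
python3 m.py
```

```text
table z 0.0010728950096903223 x,y [ 0.28080417 -0.08487323  0.0010729 ]
bar 967 0.20764554825252826 ((0.6420319676399231, 0.22898368537425995), (0.10952478647232056, 0.31346648931503296), 16.554990768432617)
pl90 105 [0.59404344 0.30655911 0.22256104] ((0.5915790796279907, 0.3087265193462372), (0.036629386246204376, 0.04362281411886215), 75.0628662109375)
pl30 95 [0.61854997 0.25111488 0.22342506] ((0.6186089515686035, 0.25153541564941406), (0.029799507930874825, 0.03770831227302551), 60.4107666015625)
pl-30 90 [0.63153686 0.19272341 0.22461121] ((0.6320787668228149, 0.19356434047222137), (0.03263280913233757, 0.036156073212623596), 67.50387573242188)
block 1255 0.04700254677979219 ((0.3991917073726654, 0.2663728892803192), (0.18088284134864807, 0.082215316593647), 3.0161995887756348)
nest 464 0.05112085679367491 ((0.5133835673332214, -0.14976194500923157), (0.19614508748054504, 0.032932575792074203), 66.53060150146484)
housing 817 0.11057377410124104 ((0.591325581073761, -0.18324211239814758), (0.1803922951221466, 0.04067160189151764), 66.57823944091797)
handle 259 [ 0.52194051 -0.34232664  0.24513241] 0.252000380275484 ((0.5222333669662476, -0.3441051244735718), (0.09395157545804977, 0.020292142406105995), 66.435302734375)
pads [ 0.342 -0.     0.016] [0.433 0.059 0.041]
jar [ 0.69  -0.091  0.013] [ 0.74  -0.036  0.077]
wax [ 0.668 -0.33   0.012] [ 0.767 -0.289  0.046]
grey [ 0.579 -0.505  0.012] [ 0.669 -0.432  0.041]
hub [0.47  0.46  0.012] [0.529 0.522 0.051]
brush [ 0.268 -0.528  0.012] [ 0.434 -0.383  0.031]
```

View pics/crop0.png

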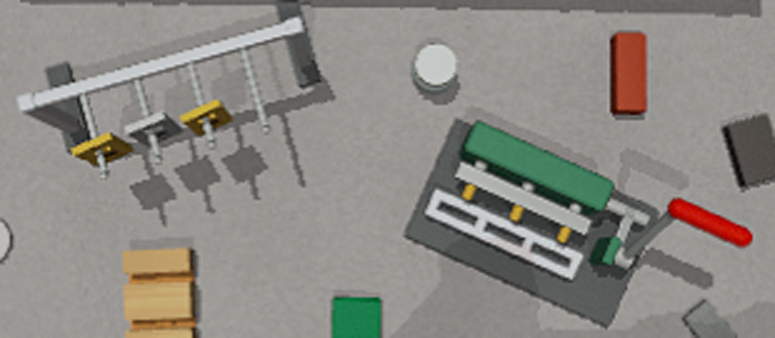

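The crop shows the rack (plates at about (100,150), (153,127), (207,117)), the press nest at (503,233) and the red handle at (710,222). The heights and sizes match the ones given. Next I refine the rack axis, and move the arm toward the press and rack.

```bash
python3 - <<'E'
from h import *
X=np.load('top.npy'); im=cv2.imread('top_raw.png'); z=X[...,2]
v,u=np.mgrid[:420,:560]
m=(u>128)&(u<261)&(v>120)&(v<180)&(z>.2)&(z<.216)
P=X[m][:,:2]
l=None; Q=P
w=np.radians(16.5)
for k in range(6):
    ex=np.array([np.cos(w),np.sin(w)]);ey=np.array([-np.sin(w),np.cos(w)])
    a=P@ex; b=P@ey; top=np.percentile(a,97); s=(a>top-.016)&(b>b.min()+.01)&(b<b.max()-.01)
    f=np.polyfit(b[s],a[s],1); w-=np.arctan(f[0])
print('yaw',np.degrees(w),s.sum())
ex=np.array([np.cos(w),np.sin(w)]);ey=np.array([-np.sin(w),np.cos(w)])
a=P@ex;b=P@ey; bar=a[s]; print('bar a',bar.min(),bar.max(),'b',b.min(),b.max())
o=ex*((np.percentile(bar,3)+np.percentile(bar,97))/2-.030)+ey*(b.min()+b.max())/2
print('origin',o)
hk=P[~s&(a<top-.02)]; c=(hk-o); print('hooks y',np.histogram(c@ey,bins=np.arange(-.13,.14,.01)))
h1=c[np.abs(c@ey+.09)<.02]; print('hook1 y',np.mean(h1@ey),'x',(h1@ex).min(),(h1@ex).max())
for n in (.09,.03,-.03):
    c=X[...,:2]-o; cx=c@ex; cy=c@ey
    m=(np.abs(cy-n)<.027)&(cx>-.07)&(cx<0)&(z>.219)&(z<.245)
    print(n,m.sum(),'x',np.percentile(cx[m],[5,50,95]).round(4),'y',np.percentile(cy[m],[3,97]).round(4),z[m].mean(),'world',o+ex*np.median(cx[m])+ey*n)
E
```

```text
yaw 16.59732015915522 635
bar a 0.7181120812126576 0.7355569627362529 b -0.12072108602265312 0.19274558393175334
origin [0.65742674 0.23353184]
hooks y (array([ 0,  0,  0, 37, 51,  0,  0,  0,  4, 49, 21,  5,  0,  3,  3, 37, 19,
        5,  0,  1,  0, 27, 17,  0,  0,  0]), array([-1.30000000e-01, -1.20000000e-01, -1.10000000e-01, -1.00000000e-01,
       -9.00000000e-02, -8.00000000e-02, -7.00000000e-02, -6.00000000e-02,
       -5.00000000e-02, -4.00000000e-02, -3.00000000e-02, -2.00000000e-02,
       -1.00000000e-02, -5.55111512e-17,  1.00000000e-02,  2.00000000e-02,
        3.00000000e-02,  4.00000000e-02,  5.00000000e-02,  6.00000000e-02,
        7.00000000e-02,  8.00000000e-02,  9.00000000e-02,  1.00000000e-01,
        1.10000000e-01,  1.20000000e-01,  1.30000000e-01]))
hook1 y -0.08933716195981142 x -0.07088002988092545 0.016621615776076945
0.09 69 x [-0.0416 -0.0369 -0.0318] y [0.0675 0.1101] 0.22942169805127946 world [0.5963611  0.30924328]
0.03 69 x [-0.0353 -0.0311 -0.0262] y [0.0077 0.049 ] 0.22953452328868315 world [0.61906984 0.25340337]
-0.03 67 x [-0.0403 -0.0351 -0.0293] y [-0.0523 -0.0113] 0.23000254636429213 world [0.63238326 0.19476307]
```

Emit:
send_rows(targets=[[1,0.02,0.04,0.02,0.15],[1,0.02,0.04,0.02,0.15],[1,0.02,0.04,0.02,0.15],[1,0.02,0.04,0.02,0.15],[1,0.02,0.04,0.02,0.15]])

```text
time: 0.6
tool_pos: [0.2773, -0.2924, 0.3272]
tool_rot: [-3.141, -0.0, 1.099]
contact_force: [0.3, -0.5, 0.3]
opening: 0.0919
grip_force: 0.0
```

Emit:
send_rows(targets=[[1,0.02,0.04,0,0.05],[1,0.02,0.04,0,0],[1,0.02,0.04,0,0],[1,0.02,0.04,0,0],[1,0,0,0,0]])

```text
time: 1.1
tool_pos: [0.3582, -0.1298, 0.3267]
tool_rot: [-3.142, -0.002, 1.151]
contact_force: [-0.5, -0.6, -1.0]
opening: 0.0919
grip_force: 0.0
```

```bash
cat > press.py <<'E'
from h import *
def fit(n,save=None):
    s,p,d,c=shot(n); X=cloud(n,s,d,c); z=X[...,2]; hsv=cv2.cvtColor(p,cv2.COLOR_RGB2HSV)
    if save: cv2.imwrite(save,p[...,::-1])
    m=(np.abs(z-.051)<.006)&(hsv[...,1]<40)&(hsv[...,2]>150)&(np.hypot(X[...,0]-.513,X[...,1]+.15)<.12)
    P=X[m]; r=cv2.minAreaRect(P[:,:2].astype(np.float32)); print(n,'nest',len(P),P[:,2].mean(),r)
    m=(z>.2)&(hsv[...,1]>150)&((hsv[...,0]<8)|(hsv[...,0]>172)); P=X[m]
    if len(P)>20: print('handle',P[:,2].max(),cv2.minAreaRect(P[:,:2].astype(np.float32)))
if __name__=='__main__':
    fit('wrist','pics/w1.png'); fit('top'); print(observe()['tool_pos'],calibration('wrist')['hand_eye'])
E
python3 press.py
```

```text
wrist nest 2374 0.05052694774579128 ((0.5150246024131775, -0.1497315764427185), (0.19498634338378906, 0.033712200820446014), 66.40738677978516)
top nest 461 0.05108298039137807 ((0.5134986639022827, -0.14974245429039001), (0.19585464894771576, 0.03315131738781929), 66.3832778930664)
handle 0.2539270978533832 ((0.5219560265541077, -0.34443339705467224), (0.09224981814622879, 0.020395077764987946), 66.37647247314453)
[ 0.35711774 -0.13339406  0.32658536] [[-3.29191175e-04  9.57476683e-01  2.88510472e-01  7.88837581e-02]
 [ 9.99999616e-01  5.49490575e-04 -6.82586539e-04  2.47738336e-04]
 [-8.12094481e-04  2.88510137e-01 -9.57476497e-01 -1.58389195e-01]
 [ 0.00000000e+00  0.00000000e+00  0.00000000e+00  1.00000000e+00]]
```

View pics/w1.png

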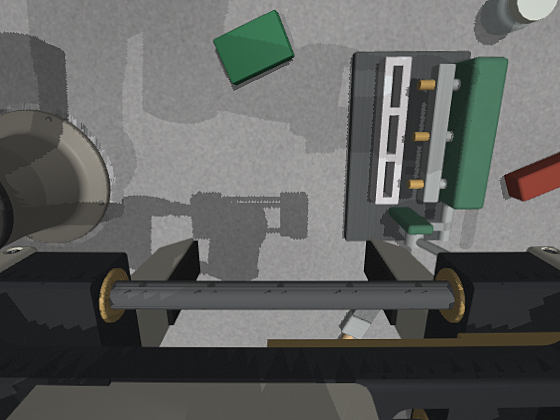

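The wrist view shows the nest at (393,130) with free pockets; its fit agrees with the top camera within 1.5 mm. I go above the plate on the y=-30 hook.

Emit:
send_rows(targets=[[1,0.03,0.036,0,0.08],[1,0.03,0.036,0,0.08],[1,0.03,0.036,0,0.08],[1,0.03,0.036,0,0.08],[1,0.03,0.036,0,0.08]])

```text
time: 1.7
tool_pos: [0.5081, 0.0453, 0.3264]
tool_rot: [-3.141, 0.001, 1.544]
contact_force: [0.2, -0.5, 0.6]
opening: 0.0922
grip_force: 0.0
```

Emit:
send_rows(targets=[[0.6,0.03,0.036,0,0.08],[0.4,0.03,0.036,0,0.08],[0.16,0.03,0.036,0,0.08],[0.16,0.036,0.039,0,0.077],[0.16,0,0,0,0]])

```text
time: 2.2
tool_pos: [0.6341, 0.1922, 0.3215]
tool_rot: [-3.137, -0.001, 1.864]
contact_force: [-0.6, -0.7, -1.5]
opening: 0.0563
grip_force: 0.0
```

```bash
cat > plates.py <<'E'
from h import *
def fit(n,save=None):
    o=np.array([.65743,.23353]);w=np.radians(16.6);ex=np.array([np.cos(w),np.sin(w)]);ey=np.array([-np.sin(w),np.cos(w)])
    s,p,d,c=shot(n); X=cloud(n,s,d,c); z=X[...,2]; q=X[...,:2]-o;cx=q@ex;cy=q@ey
    if save: cv2.imwrite(save,p[...,::-1])
    for y in (.09,.03,-.03):
        m=(np.abs(cy-y)<.03)&(cx>-.06)&(cx<0)&(z>.22)&(z<.24)
        if m.sum()>20:
            a=np.percentile(cx[m],[3,97]);b=np.percentile(cy[m],[3,97]);k=o+ex*a.mean()+ey*b.mean()
            print(n,y,m.sum(),a.round(4),b.round(4),'z',z[m].mean().round(4),'c',k.round(4),cv2.minAreaRect(X[m][:,:2].astype(np.float32))[1:])
    print(s['tool_pos'].round(4),s['tool_rot'].round(3),s['opening'])
if __name__=='__main__':
    fit('wrist','pics/w2.png')
E
python3 plates.py
```

```text
wrist 0.09 755 [-0.041  -0.0301] [0.0691 0.1109] z 0.23 c [0.5977 0.3096] ((0.008737980388104916, 0.04418763518333435), 25.586288452148438)
wrist 0.03 604 [-0.0345 -0.0242] [0.0096 0.0505] z 0.2302 c [0.6207 0.2539] ((0.008757105097174644, 0.04414210096001625), 23.37263298034668)
wrist -0.03 535 [-0.0392 -0.0275] [-0.0501 -0.0082] z 0.2299 c [0.6338 0.196 ] ((0.00830376148223877, 0.044500209391117096), 25.865095138549805)
[0.6341 0.1922 0.3215] [-3.137e+00 -1.000e-03  1.864e+00] 0.056306927014533034
```

View pics/w2.png

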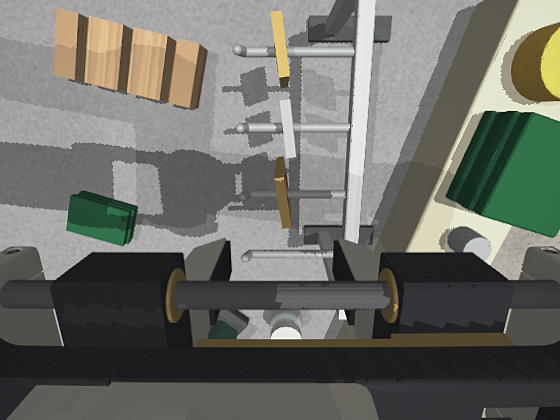

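The wrist view shows the three plates at (280,48), (287,128) and (282,193), each swivelled about 8° from the bar. I align to that yaw (about 25.5°) and descend partway.

Emit:
send_rows(targets=[[0.16,0,0.001,0,0.1],[0.16,0,0,-0.02,0.05],[0.16,0,0,-0.02,0],[0.16,0,0,-0.02,0],[0.16,0,0,0,0]])

```text
time: 2.75
tool_pos: [0.6296, 0.1885, 0.2644]
tool_rot: [-3.136, -0.001, 2.007]
contact_force: [-0.1, 0.1, -0.6]
opening: 0.0154
grip_force: 0.0
```

```bash
python3 - <<'E'
from plates import *
fit('wrist'); fit('top')
E
```

```text
wrist 0.09 1099 [-0.04   -0.0299] [0.069  0.1007] z 0.2296 c [0.5997 0.3049] ((0.00865232851356268, 0.03514930605888367), 24.082307815551758)
wrist 0.03 1083 [-0.0349 -0.0244] [0.01   0.0509] z 0.2299 c [0.6203 0.2542] ((0.00860423780977726, 0.044211115688085556), 23.53080177307129)
wrist -0.03 789 [-0.0389 -0.0286] [-0.0503 -0.008 ] z 0.2299 c [0.6334 0.1959] ((0.008794084191322327, 0.04461732879281044), 25.486610412597656)
[0.6296 0.1885 0.2644] [-3.136e+00 -1.000e-03  2.007e+00] 0.015391075398177472
top 0.09 23 [-0.0389 -0.0302] [0.0675 0.0919] z 0.2287 c [0.6016 0.3   ] ((0.008146843872964382, 0.04453056678175926), 23.469785690307617)
top 0.03 35 [-0.0361 -0.028 ] [0.0273 0.0502] z 0.2301 c [0.6156 0.2615] ((0.007867122069001198, 0.023269446566700935), 23.712705612182617)
[0.6303 0.189  0.2664] [-3.139 -0.     2.008] 0.015339404704480936
```

Emit:
send_rows(targets=[[0.16,0.003,0.006,0,0],[0.16,0,0,-0.02,0],[0.16,0,0,-0.02,0],[0.16,0,0,-0.01,0],[0.16,0,0,-0.006,0]])

```text
time: 3.35
tool_pos: [0.6341, 0.1975, 0.2107]
tool_rot: [3.141, 0.0, 2.011]
contact_force: [0.6, 0.7, -0.7]
opening: 0.015
grip_force: 0.0
```

Emit:
send_rows(targets=[[0.16,0,0,0,0]])

```text
time: 3.45
tool_pos: [0.634, 0.1975, 0.2108]
tool_rot: [-3.142, -0.0, 2.011]
contact_force: [-0.7, -0.3, 1.1]
opening: 0.0148
grip_force: 0.0
```

Emit:
send_rows(targets=[[0,0,-0.002,-0.002,0],[0,0,0,0,0],[0,0,0,0,0]], grip_force=45)

```text
time: 3.75
tool_pos: [0.6343, 0.1953, 0.2096]
tool_rot: [3.14, 0.001, 2.011]
contact_force: [-0.0, -0.7, 2.8]
opening: 0.0076
grip_force: 45.0
```

Emit:
send_rows(targets=[[0,0,0,0.005,0],[0,0,0,0.005,0],[0,0,0,0.004,0],[0,0,0,0,0]])

```text
time: 4.15
tool_pos: [0.6342, 0.1956, 0.2236]
tool_rot: [3.14, 0.0, 2.011]
contact_force: [0.5, 1.4, -2.6]
opening: 0.0079
grip_force: 45.0
```

Emit:
send_rows(targets=[[0,-0.019,-0.006,0,0],[0,-0.029,-0.0085,0,0],[0,-0.029,-0.0085,0,0],[0,-0.014,-0.004,0.02,-0.05],[0,0,-0.025,0.02,-0.1]])

```text
time: 4.65
tool_pos: [0.5405, 0.145, 0.263]
tool_rot: [-3.14, -0.002, 1.861]
contact_force: [0.2, -0.8, -1.6]
opening: 0.0078
grip_force: 45.0
```

Emit:
send_rows(targets=[[0,-0.007,-0.045,0,-0.1],[0,-0.007,-0.045,0,-0.1],[0,-0.007,-0.045,0,-0.1],[0,-0.007,-0.045,0,-0.1],[0,-0.007,-0.045,0,-0.1]])

```text
time: 5.15
tool_pos: [0.5073, -0.0831, 0.2629]
tool_rot: [3.141, -0.0, 1.357]
contact_force: [0.2, -0.3, -2.4]
opening: 0.0074
grip_force: 45.0
```

Emit:
send_rows(targets=[[0,-0.007,-0.045,0,-0.1],[0,-0.007,-0.045,0,-0.1],[0,-0.005,-0.036,0,0],[0,0,0,0,0],[0,0,0,0,0]])

```text
time: 5.65
tool_pos: [0.4886, -0.208, 0.2625]
tool_rot: [-3.141, -0.001, 1.159]
contact_force: [0.5, 0.0, -1.9]
opening: 0.0073
grip_force: 45.0
```

```bash
python3 - <<'E'
from h import *
s,p,d,c=shot('wrist'); print(s['tool_pos'],s['tool_rot'],s['opening']); cv2.imwrite('pics/w3.png',p[...,::-1])
X=cloud('wrist',s,d,c); q=X-s['tool_pos']; zz=q[...,2]
m=(zz>-.12)&(zz<.04)&(np.hypot(q[...,0],q[...,1])<.06)
y=s['tool_rot'][2];tx=np.array([np.cos(y),np.sin(y)]);a=q[...,:2]@tx;b=q[...,:2]@np.array([-tx[1],tx[0]])
m&=np.abs(b)<.008
for l in (-.09,-.07,-.05,-.03,-.01,.01,.02):
    k=m&(np.abs(zz-l)<.01); print(l,k.sum(), (a[k].min(),a[k].max()) if k.any() else '')
E
```

```text
[ 0.4885808  -0.2080009   0.26252618] [-3.14109588e+00 -5.31551099e-04  1.15896343e+00] 0.007293162329687302
-0.09 49 (np.float64(0.022697495170612633), np.float64(0.0234650636089894))
-0.07 68 (np.float64(0.02264488314623674), np.float64(0.02338835089726678))
-0.05 90 (np.float64(0.022589016925328866), np.float64(0.023454612256017804))
-0.03 117 (np.float64(0.02245954137200599), np.float64(0.023424349161200793))
-0.01 160 (np.float64(0.011103425648522378), np.float64(0.023398129949481702))
0.01 579 (np.float64(-0.022272851249581088), np.float64(0.023366246955320028))
0.02 1264 (np.float64(-0.022272851249581088), np.float64(0.023590769728545926))
```

View pics/w3.png

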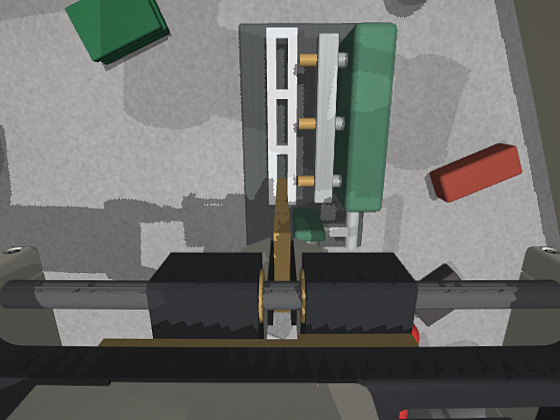

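The wrist view shows the brass plate vertical, in line with the near pocket at (282,180). I check the nest fit again and descend to just above the walls.

```bash
python3 -c "
from press import *
fit('wrist')"
```

```text
wrist nest 3271 0.05045254006153992 ((0.514649510383606, -0.1493772268295288), (0.19454443454742432, 0.032987743616104126), 66.5186996459961)
handle 0.3713650821298603 ((0.5321354269981384, -0.289393812417984), (0.17725028097629547, 0.03238411620259285), 87.92985534667969)
```

Emit:
send_rows(targets=[[0,0.0007,0.001,-0.03,0],[0,0,0,-0.03,0],[0,0,0,-0.03,0],[0,0,0,-0.015,0],[0,0,0,0,0]])

```text
time: 6.25
tool_pos: [0.4887, -0.2044, 0.1557]
tool_rot: [-3.137, -0.001, 1.163]
contact_force: [-0.6, 0.0, -2.2]
opening: 0.0075
grip_force: 45.0
```

Emit:
send_rows(targets=[[0,0.0008,-0.0024,0,0],[0,0,0,0,0],[0,0,0,-0.008,0],[0,0,0,-0.006,0],[0,0,0,0,0]])

```text
time: 6.75
tool_pos: [0.4901, -0.2088, 0.1435]
tool_rot: [-3.141, -0.0, 1.161]
contact_force: [-0.7, 0.6, -3.1]
opening: 0.0074
grip_force: 45.0
```

Emit:
send_rows(targets=[[0,-0.0004,0.001,-0.008,0],[0,0,0,-0.008,0],[0,0,0,-0.004,0],[0,0,0,0,0]])

```text
time: 7.15
tool_pos: [0.4895, -0.2077, 0.1226]
tool_rot: [-3.14, -0.0, 1.161]
contact_force: [-0.3, 0.7, -2.5]
opening: 0.0072
grip_force: 45.0
```

Emit:
send_rows(targets=[[0,0,0,-0.002,0],[0,0,0,-0.001,0],[0,0,0,-0.001,0],[0,0,0,0,0]])

```text
time: 7.55
tool_pos: [0.4901, -0.208, 0.1199]
tool_rot: [3.141, 0.0, 1.161]
contact_force: [-0.5, -0.1, -2.5]
opening: 0.0074
grip_force: 45.0
```

Emit:
send_rows(targets=[[0,0,0,-0.001,0],[0.2,0,0,0,0],[0.2,0,0,0,0],[0.2,0,0,0.015,0],[0.2,0,0,0.03,0]])

```text
time: 8.05
tool_pos: [0.4887, -0.2073, 0.1623]
tool_rot: [-3.137, -0.001, 1.161]
contact_force: [0.6, -0.3, 0.2]
opening: 0.0185
grip_force: 0.0
```

Emit:
send_rows(targets=[[0.2,0,0,0.05,0],[0.16,0,0,0.05,0],[0.16,0.012,0.042,0.008,0.075],[0.16,0.012,0.042,0,0.075],[0.16,0.012,0.042,0,0.075]])

```text
time: 8.55
tool_pos: [0.5263, -0.0809, 0.2725]
tool_rot: [3.14, 0.0, 1.388]
contact_force: [0.6, -0.1, -0.3]
opening: 0.0146
grip_force: 0.0
```

Emit:
send_rows(targets=[[0.16,0.012,0.042,0,0.075],[0.16,0.012,0.042,0,0.075],[0.16,0.012,0.042,0,0.075],[0.16,0.012,0.042,0,0.075],[0.16,0.012,0.042,0,0.075]])

```text
time: 9.05
tool_pos: [0.5862, 0.1298, 0.2718]
tool_rot: [3.141, 0.0, 1.764]
contact_force: [1.1, -0.6, -0.5]
opening: 0.0145
grip_force: 0.0
```

Emit:
send_rows(targets=[[0.16,0.012,0.042,0,0.075],[0.16,0.012,0.042,0,0.075],[0.16,0.01,0.042,0,0.07],[0.16,0,0,0,0],[0.16,0,0,0,0]])

```text
time: 9.55
tool_pos: [0.6198, 0.2549, 0.2709]
tool_rot: [-3.14, 0.0, 1.982]
contact_force: [0.5, 0.3, 0.6]
opening: 0.0141
grip_force: 0.0
```

```bash
python3 - <<'E'
from plates import *
fit('wrist')
s,p,d,c=shot('top'); X=cloud('top',s,d,c)
m=(np.hypot(X[...,0]-.4895,X[...,1]+.2065)<.035)&(X[...,2]>.12)&(X[...,2]<.16)
P=X[m];print(len(P),P[:,2].mean(),cv2.minAreaRect(P[:,:2].astype(np.float32)))
E
```

```text
wrist 0.09 913 [-0.0406 -0.0304] [0.0698 0.111 ] z 0.2303 c [0.5976 0.31  ] ((0.007877793163061142, 0.04392091929912567), 24.494918823242188)
wrist 0.03 767 [-0.0345 -0.0244] [0.0102 0.0522] z 0.23 c [0.6203 0.255 ] ((0.008387669920921326, 0.04403499513864517), 23.617509841918945)
[0.6198 0.2549 0.2709] [-3.14   0.     1.982] 0.01413112655901294
55 0.13929515092399472 ((0.4894641041755676, -0.205901637673378), (0.04337375611066818, 0.008356058970093727), 64.1600341796875)
```

Emit:
send_rows(targets=[[0.16,0,0,-0.02,0],[0.16,0,0,-0.02,0],[0.16,0,0,-0.013,0],[0.16,0,0,-0.008,0],[0.16,0,0,0,0]])

```text
time: 10.15
tool_pos: [0.6198, 0.2532, 0.21]
tool_rot: [-3.14, -0.0, 1.98]
contact_force: [-0.4, 0.1, 0.8]
opening: 0.0147
grip_force: 0.0
```

Emit:
send_rows(targets=[[0,0.0005,0.0015,0,0],[0,0,0,0,0],[0,0,0,0,0],[0,0,0,0.007,0],[0,0,0,0.007,0]])

```text
time: 10.65
tool_pos: [0.6203, 0.2556, 0.2248]
tool_rot: [-3.141, -0.0, 1.981]
contact_force: [0.2, -0.1, -3.2]
opening: 0.0075
grip_force: 44.9
```

Emit:
send_rows(targets=[[0,0,0,0,0],[0,-0.019,-0.0055,0,0],[0,-0.029,-0.0085,0,0],[0,-0.029,-0.0085,0,0],[0,-0.009,-0.0025,0.02,0]])

```text
time: 11.15
tool_pos: [0.5297, 0.2294, 0.2418]
tool_rot: [-3.132, -0.001, 1.981]
contact_force: [0.6, -0.2, -3.7]
opening: 0.008
grip_force: 44.9
```

Emit:
send_rows(targets=[[0,-0.002,-0.042,0.02,-0.09],[0,-0.002,-0.042,0,-0.09],[0,-0.002,-0.042,0,-0.09],[0,-0.002,-0.042,0,-0.09],[0,-0.002,-0.042,0,-0.09]])

```text
time: 11.65
tool_pos: [0.5241, 0.019, 0.265]
tool_rot: [3.141, 0.0, 1.527]
contact_force: [1.5, -0.2, -3.0]
opening: 0.0074
grip_force: 45.0
```

Emit:
send_rows(targets=[[0,-0.002,-0.042,0,-0.09],[0,-0.002,-0.042,0,-0.09],[0,-0.003,-0.042,0,-0.09],[0,-0.003,-0.042,0,-0.1],[0,0,0,0,0]])

```text
time: 12.15
tool_pos: [0.514, -0.1524, 0.2646]
tool_rot: [3.141, 0.002, 1.153]
contact_force: [0.4, 0.4, -2.9]
opening: 0.0079
grip_force: 45.0
```

```bash
cat > held.py <<'E'
from h import *
s,p,d,c=shot('wrist'); print(s['tool_pos'].round(4),s['tool_rot'].round(3),s['opening'])
X=cloud('wrist',s,d,c); q=X-s['tool_pos']; zz=q[...,2]
y=s['tool_rot'][2];tx=np.array([np.cos(y),np.sin(y)]);a=q[...,:2]@tx;b=q[...,:2]@np.array([-tx[1],tx[0]])
m=(np.abs(b)<.008)&(np.abs(a)<.06)
for l in (-.09,-.05,-.01):
    k=m&(np.abs(zz-l)<.01); print(l,k.sum(), a[k].max() if k.any() else '', np.median(b[k&(a>a[k].max()-.003)]) if k.any() else '')
E
python3 held.py
```

```text
[ 0.514  -0.1524  0.2646] [3.141e+00 2.000e-03 1.153e+00] 0.00788575547101423
-0.09 52 0.021590406844049736 -8.659217665770466e-06
-0.05 91 0.02179231686774303 -0.0006766939237159987
-0.01 154 0.02227659309844192 -0.0005682003210423377
```

Emit:
send_rows(targets=[[0,0.0005,0.003,-0.03,0.005],[0,0,0,-0.03,0],[0,0,0,-0.03,0],[0,0,0,-0.015,0],[0,0,0,0,0]])

```text
time: 12.7
tool_pos: [0.5137, -0.1427, 0.1576]
tool_rot: [-3.137, -0.0, 1.168]
contact_force: [0.1, -0.5, -2.6]
opening: 0.0079
grip_force: 45.0
```

Emit:
send_rows(targets=[[0,0,0,0,0]])

```text
time: 12.8
tool_pos: [0.5155, -0.1437, 0.1604]
tool_rot: [3.141, -0.0, 1.167]
contact_force: [0.7, -0.2, -3.9]
opening: 0.0077
grip_force: 45.0
```

Emit:
send_rows(targets=[[0,-0.001,-0.0058,0,-0.007],[0,0,0,0,0],[0,0,0,0,0]])

```text
time: 13.1
tool_pos: [0.5143, -0.1506, 0.1606]
tool_rot: [3.14, -0.0, 1.158]
contact_force: [0.2, -0.7, -2.7]
opening: 0.0078
grip_force: 45.0
```

Emit:
send_rows(targets=[[0,0,0.001,-0.01,0],[0,0,0,-0.01,0],[0,0,0,-0.01,0],[0,0,0,-0.006,0],[0,0,0,0,0]])

```text
time: 13.6
tool_pos: [0.5137, -0.1492, 0.1228]
tool_rot: [-3.14, 0.0, 1.159]
contact_force: [0.2, -0.2, -2.9]
opening: 0.0075
grip_force: 45.0
```

Emit:
send_rows(targets=[[0,0,0,-0.002,0],[0,0,0,-0.002,0],[0,0,0,-0.001,0],[0,0,0,0,0]])

```text
time: 14.0
tool_pos: [0.5152, -0.1499, 0.1218]
tool_rot: [3.137, 0.0, 1.159]
contact_force: [-4.6, 0.6, 16.7]
opening: 0.0079
grip_force: 45.2
```

Emit:
send_rows(targets=[[0.2,0,0,0,0],[0.2,0,0,0,0],[0.2,0,0,0.015,0],[0.2,0,0,0.03,0],[0.2,0,0,0.05,0]])

```text
time: 14.5
tool_pos: [0.5124, -0.1486, 0.212]
tool_rot: [-3.135, -0.0, 1.159]
contact_force: [1.2, -0.5, 0.6]
opening: 0.0187
grip_force: 0.0
```

Emit:
send_rows(targets=[[0.16,0,0,0.05,0],[0.16,0.0075,0.042,0.005,0.076],[0.16,0.0075,0.042,0,0.076],[0.16,0.0075,0.042,0,0.076],[0.16,0.0075,0.042,0,0.076]])

```text
time: 15.0
tool_pos: [0.5441, 0.0203, 0.2688]
tool_rot: [3.141, -0.0, 1.465]
contact_force: [0.7, -0.6, -0.9]
opening: 0.015
grip_force: 0.0
```

Emit:
send_rows(targets=[[0.16,0.0075,0.042,0,0.076],[0.16,0.0075,0.042,0,0.076],[0.16,0.0075,0.042,0,0.076],[0.16,0.0075,0.042,0,0.076],[0.16,0.0075,0.042,0,0.076]])

```text
time: 15.5
tool_pos: [0.5816, 0.2306, 0.2685]
tool_rot: [3.142, 0.0, 1.846]
contact_force: [1.2, -0.1, 0.0]
opening: 0.0147
grip_force: 0.0
```

Emit:
send_rows(targets=[[0.16,0.0075,0.042,0,0.076],[0.16,0.0075,0.04,0,0.076],[0.16,0,0,0,0],[0.16,0,0,0,0],[0.16,0,0,0,0]])

```text
time: 16.0
tool_pos: [0.5965, 0.3099, 0.2686]
tool_rot: [-3.141, 0.0, 1.994]
contact_force: [-0.1, -1.7, -0.5]
opening: 0.0146
grip_force: 0.0
```

```bash
python3 - <<'E'
from plates import *
fit('wrist')
s,p,d,c=shot('top'); X=cloud('top',s,d,c)
for k in ((.4895,-.2065),(.5145,-.1495)):
    m=(np.hypot(X[...,0]-k[0],X[...,1]-k[1])<.03)&(X[...,2]>.12)&(X[...,2]<.16)
    P=X[m];print(len(P),P[:,2].mean(),cv2.minAreaRect(P[:,:2].astype(np.float32)))
E
```

```text
wrist 0.09 759 [-0.0413 -0.0306] [0.0701 0.112 ] z 0.23 c [0.597  0.3105] ((0.008245561271905899, 0.044545501470565796), 24.251527786254883)
[0.5965 0.3099 0.2686] [-3.141  0.     1.994] 0.014603388250076036
56 0.13868490344271736 ((0.4897446036338806, -0.20673660933971405), (0.04365135356783867, 0.00800113845616579), 66.6622085571289)
52 0.13941777492626034 ((0.5124776363372803, -0.1497088074684143), (0.044565558433532715, 0.008246520534157753), 65.29293060302734)
```

Emit:
send_rows(targets=[[0.15,0.0015,0.0005,-0.02,0],[0.15,0,0,-0.02,0],[0.15,0,0,-0.01,0],[0.15,0,0,-0.008,0],[0.15,0,0,0,0]])

```text
time: 16.6
tool_pos: [0.5978, 0.3107, 0.2101]
tool_rot: [-3.14, -0.0, 1.994]
contact_force: [0.8, -0.7, 0.7]
opening: 0.0137
grip_force: 0.0
```

Emit:
send_rows(targets=[[0,0,0,0,0],[0,0,0,0,0],[0,0,0,0,0],[0,0,0,0.007,0],[0,0,0,0.007,0]])

```text
time: 17.1
tool_pos: [0.5979, 0.3113, 0.2251]
tool_rot: [-3.141, -0.0, 1.995]
contact_force: [-0.2, 0.5, -2.0]
opening: 0.0077
grip_force: 44.9
```

Emit:
send_rows(targets=[[0,0,0,0,0],[0,-0.019,-0.0055,0,0],[0,-0.029,-0.0085,0,0],[0,-0.029,-0.0085,0,0],[0,-0.009,-0.0025,0.02,0]])

```text
time: 17.6
tool_pos: [0.5074, 0.2849, 0.242]
tool_rot: [-3.132, -0.001, 1.995]
contact_force: [0.2, 0.2, -2.0]
opening: 0.0075
grip_force: 44.9
```

Emit:
send_rows(targets=[[0,0.003,-0.042,0.02,-0.093],[0,0.003,-0.042,0,-0.093],[0,0.003,-0.042,0,-0.093],[0,0.003,-0.042,0,-0.093],[0,0.003,-0.042,0,-0.093]])

```text
time: 18.1
tool_pos: [0.5269, 0.0747, 0.2651]
tool_rot: [3.141, -0.0, 1.526]
contact_force: [1.1, 0.7, -1.3]
opening: 0.0076
grip_force: 44.9
```

Emit:
send_rows(targets=[[0,0.003,-0.042,0,-0.093],[0,0.003,-0.042,0,-0.093],[0,0.003,-0.042,0,-0.093],[0,0.003,-0.042,0,-0.091],[0,0,0,0,0]])

```text
time: 18.6
tool_pos: [0.5391, -0.0967, 0.2646]
tool_rot: [3.14, 0.002, 1.152]
contact_force: [0.5, 1.4, -2.5]
opening: 0.0077
grip_force: 45.0
```

Emit:
send_rows(targets=[[0,0,0,0,0],[0,0,0,0,0],[0,0,0,0,0]])

```text
time: 18.9
tool_pos: [0.539, -0.0905, 0.2649]
tool_rot: [3.141, -0.0, 1.162]
contact_force: [0.1, -0.5, -2.4]
opening: 0.0075
grip_force: 45.0
```

```bash
python3 held.py
```

```text
[ 0.539  -0.0905  0.2649] [ 3.141 -0.     1.162] 0.0074647306578890385
-0.09 52 0.02168761249882173 6.863078677934737e-05
-0.05 93 0.02188307917870601 1.8311577782229594e-05
-0.01 158 0.02211860437732829 -2.1067889541284088e-05
```

Emit:
send_rows(targets=[[0,0.0005,-0.002,-0.03,-0.003],[0,0,0,-0.03,0],[0,0,0,-0.03,0],[0,0,0,-0.014,0],[0,0,0,0,0]])

```text
time: 19.45
tool_pos: [0.5382, -0.0924, 0.1586]
tool_rot: [-3.137, 0.0, 1.158]
contact_force: [0.1, 0.8, -1.9]
opening: 0.0077
grip_force: 45.0
```

Emit:
send_rows(targets=[[0,0,0,0,0],[0,0,0,0,0],[0,0,0,0,0]])

```text
time: 19.75
tool_pos: [0.5402, -0.0938, 0.162]
tool_rot: [3.139, -0.0, 1.157]
contact_force: [0.1, 0.3, -3.0]
opening: 0.0074
grip_force: 45.0
```

Emit:
send_rows(targets=[[0,-0.001,0.001,-0.01,0],[0,0,0,-0.01,0],[0,0,0,-0.01,0],[0,0,0,-0.008,0],[0,0,0,0,0]])

```text
time: 20.25
tool_pos: [0.5385, -0.0928, 0.1219]
tool_rot: [-3.141, 0.0, 1.157]
contact_force: [-0.8, -0.6, -2.0]
opening: 0.0076
grip_force: 45.0
```

Emit:
send_rows(targets=[[0,0,0,-0.001,0],[0,0,0,-0.001,0],[0,0,0,0,0]])

```text
time: 20.55
tool_pos: [0.5388, -0.0929, 0.1215]
tool_rot: [3.14, 0.0, 1.157]
contact_force: [-2.0, -0.9, 4.6]
opening: 0.0076
grip_force: 45.0
```

Emit:
send_rows(targets=[[0.2,0,0,0,0],[0.2,0,0,0,0],[0.2,0,0,0.015,0],[0.2,0,0,0.03,0],[0.2,0,0,0.045,0]])

```text
time: 21.05
tool_pos: [0.5371, -0.0923, 0.2094]
tool_rot: [-3.136, 0.001, 1.157]
contact_force: [1.4, -0.3, 0.4]
opening: 0.0184
grip_force: 0.0
```

Emit:
send_rows(targets=[[0.6,0,0,0.05,0],[0.6,0,0,0.05,0],[0.6,-0.003,-0.046,0,0],[0.6,-0.003,-0.046,0,0],[0.6,-0.003,-0.046,0,0]])

```text
time: 21.55
tool_pos: [0.5294, -0.2319, 0.3112]
tool_rot: [3.14, 0.0, 1.158]
contact_force: [1.2, 0.4, -0.4]
opening: 0.0525
grip_force: 0.0
```

Emit:
send_rows(targets=[[0.6,-0.003,-0.046,0,0],[0.6,-0.003,-0.046,0,0],[0.6,-0.002,-0.021,0,0],[0.6,0,0,0,0],[0.6,0,0,0,0]])

```text
time: 22.05
tool_pos: [0.5214, -0.3436, 0.3102]
tool_rot: [-3.141, -0.001, 1.156]
contact_force: [-0.7, 0.1, 0.3]
opening: 0.055
grip_force: 0.0
```

```bash
python3 - <<'E'
from h import *
print(observe()['tool_pos'],observe()['tool_rot'],observe()['opening'])
s,p,d,c=shot('top'); X=cloud('top',s,d,c); 
for k in ((.4895,-.2065),(.5145,-.1495),(.5393,-.0927)):
    m=(np.hypot(X[...,0]-k[0],X[...,1]-k[1])<.03)&(X[...,2]>.12)&(X[...,2]<.16)
    P=X[m];print(len(P),P[:,2].mean(),cv2.minAreaRect(P[:,:2].astype(np.float32)))
s,p,d,c=shot('side'); X=cloud('side',s,d,c);cv2.imwrite('pics/s2.png',p[130:330,150:450][...,::-1].repeat(2,0).repeat(2,1))
h=cv2.cvtColor(p,cv2.COLOR_RGB2HSV);m=(X[...,2]>.2)&(X[...,2]<.27)&(h[...,1]>150)&((h[...,0]<8)|(h[...,0]>172));P=X[m];print('red',len(P),P.min(0),P.max(0),cv2.minAreaRect(P[:,:2].astype(np.float32)))
E
```

```text
[ 0.52138381 -0.34359509  0.31018199] [-3.14075611e+00 -8.13899872e-04  1.15602607e+00] 0.05495420988472531
58 0.13865950809387387 ((0.4896763861179352, -0.2064518928527832), (0.04406556487083435, 0.008238597773015499), 65.7314682006836)
54 0.13965934938773023 ((0.5128729939460754, -0.1499236822128296), (0.04440277814865112, 0.008274158462882042), 66.90485382080078)
53 0.13976878947544655 ((0.5368281006813049, -0.09246743470430374), (0.04340824857354164, 0.008480129763484001), 66.6313705444336)
red 91 [ 0.50744386 -0.35596023  0.23326726] [ 0.54237022 -0.29774727  0.24818179] ((0.5228865146636963, -0.3255946636199951), (0.06198845058679581, 0.016800517216324806), 66.58894348144531)
```

View pics/s2.png

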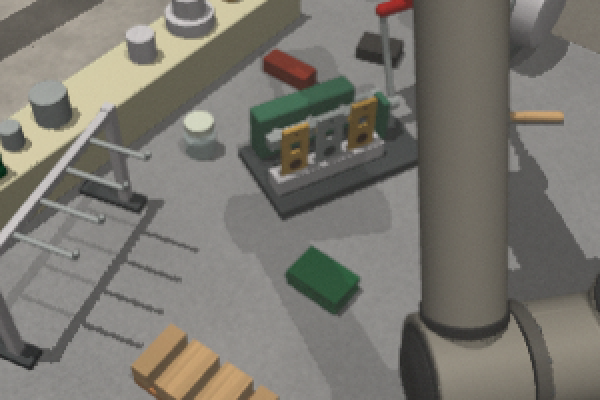

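The side view shows three plates standing in the pockets at (295,150), (330,135) and (362,120), and the rack is empty. I descend onto the handle.

Emit:
send_rows(targets=[[0.6,0,-0.001,-0.03,0],[0.6,0,0,-0.03,0],[0.6,0,0,-0.025,0],[0.6,0,0,-0.009,0],[0.6,0,0,0,0]], grip_force=25)

```text
time: 22.65
tool_pos: [0.5215, -0.3434, 0.2161]
tool_rot: [-3.14, -0.001, 1.158]
contact_force: [0.2, -0.4, -0.8]
opening: 0.0551
grip_force: 0.0
```

Emit:
send_rows(targets=[[0.15,0,0,0,0],[0.15,0,0,0,0],[0.15,0,0,0,0],[0.15,0,0,0,0],[0.15,0,0,0,0]])

```text
time: 23.15
tool_pos: [0.5219, -0.345, 0.2173]
tool_rot: [3.14, 0.0, 1.157]
contact_force: [2.1, -0.2, -0.8]
opening: 0.0211
grip_force: 25.0
```

Emit:
send_rows(targets=[[0.15,-0.007,0.003,0.0025,0],[0.15,-0.007,0.003,0.0022,0],[0.15,-0.0072,0.0031,0.0018,0],[0.15,-0.0072,0.0032,0.0014,0],[0.15,-0.0073,0.0032,0.001,0]])

```text
time: 23.65
tool_pos: [0.4885, -0.3306, 0.2281]
tool_rot: [3.132, 0.001, 1.157]
contact_force: [8.5, -1.2, 6.4]
opening: 0.0212
grip_force: 25.0
```

Emit:
send_rows(targets=[[0.15,-0.0073,0.0032,0.0006,0],[0.15,-0.0073,0.0032,0.0002,0],[0.15,-0.0073,0.0032,-0.0002,0],[0.15,-0.0073,0.0032,-0.0006,0],[0.15,-0.0073,0.0032,-0.001,0]])

```text
time: 24.15
tool_pos: [0.4523, -0.3147, 0.2273]
tool_rot: [3.131, 0.001, 1.157]
contact_force: [7.8, -2.1, 9.5]
opening: 0.0211
grip_force: 25.0
```

Emit:
send_rows(targets=[[0.15,-0.0072,0.0032,-0.0014,0],[0.15,-0.0072,0.0031,-0.0018,0],[0.15,-0.007,0.003,-0.0022,0],[0.15,-0.007,0.003,-0.0025,0],[0.15,-0.0068,0.003,-0.0029,0]])

```text
time: 24.65
tool_pos: [0.4174, -0.2995, 0.2165]
tool_rot: [3.13, 0.001, 1.157]
contact_force: [9.3, -1.2, 4.4]
opening: 0.0215
grip_force: 25.0
```

Emit:
send_rows(targets=[[0.15,-0.0065,0.0029,-0.0032,0],[0.15,-0.0065,0.0028,-0.0033,0],[0.15,-0.006,0.0026,-0.0035,0],[0.15,0,0,0,0],[0.15,0,0,0,0]])

```text
time: 25.15
tool_pos: [0.3983, -0.2912, 0.2063]
tool_rot: [3.131, 0.001, 1.157]
contact_force: [8.6, -0.6, 6.8]
opening: 0.0212
grip_force: 25.0
```

```bash
cat > lev.py <<'E'
from h import *
s,p,d,c=shot('top'); X=cloud('top',s,d,c)
h=cv2.cvtColor(p,cv2.COLOR_RGB2HSV);m=(X[...,2]>.19)&(X[...,2]<.27)&(h[...,1]>150)&((h[...,0]<8)|(h[...,0]>172));P=X[m]
e=np.array([.9167,-.3995]);o=np.array([.5145,-.1495])
for q,n in ((P,'red'),(s['tool_pos'][None],'tool')):
    if len(q): x=np.median((q[:,:2]-o)@e); print(n,len(q),x, 'theta',.35-np.arcsin((x-.030)/.16),np.median(q[:,2]))
print(s['contact_force'],s['tool_rot'],s['opening'])
E
python3 lev.py
```

```text
red 94 -0.05036663572246614 theta 0.8762467682560366 0.23296275455925353
tool 1 -0.04991593806528785 theta 0.872992217010596 0.20633983351081775
[ 8.62903075 -0.64379704  6.79515904] [3.13108366e+00 1.34422852e-03 1.15650200e+00] 0.021170314515467942
```

Emit:
send_rows(targets=[[0.15,0.006,-0.0026,0.0035,0],[0.15,0.0065,-0.0028,0.0033,0],[0.15,0.0065,-0.0029,0.0032,0],[0.15,0.0068,-0.003,0.0029,0],[0.15,0.007,-0.003,0.0025,0]])

```text
time: 25.7
tool_pos: [0.429, -0.3045, 0.2193]
tool_rot: [3.139, 0.0, 1.157]
contact_force: [4.3, -2.0, -2.5]
opening: 0.0211
grip_force: 25.0
```

Emit:
send_rows(targets=[[0.15,0.007,-0.003,0.0022,0],[0.15,0.0072,-0.0031,0.0018,0],[0.15,0.0072,-0.0032,0.0014,0],[0.15,0.0073,-0.0032,0.001,0],[0.15,0.0073,-0.0032,0.0006,0]])

```text
time: 26.2
tool_pos: [0.4642, -0.3201, 0.2263]
tool_rot: [-3.141, 0.0, 1.157]
contact_force: [0.9, -4.3, -3.9]
opening: 0.0207
grip_force: 25.0
```

Emit:
send_rows(targets=[[0.15,0.0073,-0.0032,0.0002,0],[0.15,0.0073,-0.0032,-0.0002,0],[0.15,0.0073,-0.0032,-0.0006,0],[0.15,0.0073,-0.0032,-0.001,0],[0.15,0.0072,-0.0032,-0.0014,0]])

```text
time: 26.7
tool_pos: [0.5006, -0.3359, 0.2231]
tool_rot: [-3.141, 0.0, 1.157]
contact_force: [-0.9, -2.4, -1.7]
opening: 0.021
grip_force: 25.0
```

Emit:
send_rows(targets=[[0.15,0.0072,-0.0031,-0.0018,0],[0.15,0.007,-0.003,-0.0022,0],[0.15,0.007,-0.003,-0.0025,0],[0.15,0,0,0,0],[0.15,0,0,0,0]])

```text
time: 27.2
tool_pos: [0.5218, -0.345, 0.2165]
tool_rot: [3.141, 0.0, 1.157]
contact_force: [-1.8, -3.7, -1.4]
opening: 0.0214
grip_force: 25.0
```

```bash
python3 lev.py
```

```text
red 81 0.08396461574484779 theta 0.005975127121174595 0.24521330807385633
tool 1 0.08479601608498186 theta 0.00044995157073030034 0.21650511112448886
[-1.75718084 -3.69596517 -1.35852953] [3.14084811e+00 1.34476478e-04 1.15681464e+00] 0.02140048847604405
```

Emit:
send_rows(targets=[[0.15,0.001,-0.0004,0,0],[0.15,0,0,0,0],[0.3,0,0,0,0],[0.5,0,0,0,0],[0.6,0,0,0,0]])

```text
time: 27.75
tool_pos: [0.523, -0.3447, 0.2172]
tool_rot: [3.141, -0.001, 1.157]
contact_force: [-0.0, -0.0, 0.5]
opening: 0.0391
grip_force: 0.0
```

Emit:
send_rows(targets=[[0.6,0,0,0,0],[0.6,0,0,0.03,0],[0.6,0,0,0.04,0],[0.5,0,0,0.03,0],[0.3,0,0,0,0]])

```text
time: 28.25
tool_pos: [0.5239, -0.3459, 0.3222]
tool_rot: [3.132, 0.002, 1.157]
contact_force: [-0.3, 0.5, -0.3]
opening: 0.0438
grip_force: 0.0
```

```bash
python3 lev.py; cat > pb.py <<'E'
from h import *
s,p,d,c=shot('top'); X=cloud('top',s,d,c)
for k in ((.4895,-.2065),(.5145,-.1495),(.5393,-.0927)):
    m=(np.hypot(X[...,0]-k[0],X[...,1]-k[1])<.03)&(X[...,2]>.12)&(X[...,2]<.16)
    P=X[m]; print(len(P),P[:,2].mean() if len(P) else '',cv2.minAreaRect(P[:,:2].astype(np.float32)) if len(P)>3 else '')
h=cv2.cvtColor(p,cv2.COLOR_RGB2HSV)
m=(np.abs(X[...,2]-.047)<.006)&(np.hypot(X[...,0]-.4,X[...,1]-.266)<.18)&(h[...,0]<25)&(h[...,1]>60)
P=X[m]; print('block',len(P),P[:,2].mean(),cv2.minAreaRect(P[:,:2].astype(np.float32)))
E
python3 pb.py
```

```text
red 155 0.0840191218116957 theta 0.005613237087624234 0.24514045096511095
tool 1 0.08706844627163221 theta -0.014709363770980144 0.3222227966807358
[-0.31262789  0.50480743 -0.29467203] [3.13205429e+00 2.40499233e-03 1.15711414e+00] 0.04379926607275235
56 0.13859437077987344 ((0.48986876010894775, -0.20675426721572876), (0.04330616071820259, 0.008066333830356598), 66.76024627685547)
55 0.13935504703873336 ((0.5132218599319458, -0.14966228604316711), (0.04392000660300255, 0.008424396626651287), 67.19720458984375)
52 0.13942105086352205 ((0.5368862152099609, -0.09260940551757812), (0.042987387627363205, 0.008076108992099762), 66.40254974365234)
block 1224 0.04699195200781858 ((0.39902356266975403, 0.26670050621032715), (0.18116794526576996, 0.08154720813035965), 3.189889669418335)
```

Emit:
send_rows(targets=[[0.2,-0.011,0.046,0,0],[0.2,-0.011,0.046,0,0],[0.2,-0.012,0.046,-0.02,0],[0.2,0,0,-0.04,0],[0.2,0,0,-0.04,0]], grip_force=45)

```text
time: 28.85
tool_pos: [0.4882, -0.2067, 0.2158]
tool_rot: [3.141, -0.0, 1.159]
contact_force: [0.0, -0.3, -0.2]
opening: 0.0187
grip_force: 0.0
```

Emit:
send_rows(targets=[[0.2,0,0,-0.04,0],[0.2,0,0,-0.02,0],[0.2,0,0,0,0],[0.2,0,0,0,0],[0.2,0,0,0,0]])

```text
time: 29.35
tool_pos: [0.4894, -0.2089, 0.1584]
tool_rot: [3.14, 0.0, 1.157]
contact_force: [1.1, 0.2, 0.1]
opening: 0.0185
grip_force: 0.0
```

Emit:
send_rows(targets=[[0.2,0,0.002,-0.02,0],[0.2,0,0,-0.017,0],[0.2,0,0,0,0],[0,0,0,0,0],[0,0,0,0,0]])

```text
time: 29.85
tool_pos: [0.4897, -0.2071, 0.1218]
tool_rot: [3.139, 0.0, 1.157]
contact_force: [1.8, -0.5, -0.2]
opening: 0.0077
grip_force: 45.0
```

Emit:
send_rows(targets=[[0,0,0,0,0],[0,0,0,0.015,0],[0,0,0,0.025,0],[0,0,0,0.045,0],[0,0,0,0.045,0]])

```text
time: 30.35
tool_pos: [0.4882, -0.2062, 0.2515]
tool_rot: [-3.14, -0.0, 1.157]
contact_force: [1.5, 0.7, -1.9]
opening: 0.0074
grip_force: 45.0
```

Emit:
send_rows(targets=[[0,-0.003,0.043,0.01,0.042],[0,-0.003,0.043,0,0.042],[0,-0.003,0.043,0,0.042],[0,-0.003,0.043,0,0.042],[0,-0.003,0.043,0,0.042]])

```text
time: 30.85
tool_pos: [0.4732, 0.0101, 0.2607]
tool_rot: [3.141, -0.0, 1.368]
contact_force: [0.3, 0.5, -2.2]
opening: 0.0074
grip_force: 45.0
```

Emit:
send_rows(targets=[[0,-0.003,0.043,0,0.042],[0,-0.003,0.043,0,0.042],[0,-0.003,0.043,0,0.042],[0,-0.003,0.043,0,0.042],[0,-0.003,0.043,0,0.042]])

```text
time: 31.35
tool_pos: [0.4583, 0.2251, 0.2607]
tool_rot: [3.141, 0.0, 1.579]
contact_force: [1.6, -0.2, -2.3]
opening: 0.0078
grip_force: 45.0
```

Emit:
send_rows(targets=[[0,-0.003,0.043,0,0.042],[0,0,0,0,0],[0,0,0,0,0],[0,0,0,0,0],[0,0,0,0,0]])

```text
time: 31.85
tool_pos: [0.4561, 0.2652, 0.2605]
tool_rot: [3.142, 0.0, 1.617]
contact_force: [-0.1, 0.5, -3.0]
opening: 0.0078
grip_force: 45.0
```

```bash
cat > blk.py <<'E'
from h import *
import sys
def blk(n,save=None):
    s,p,d,c=shot(n); X=cloud(n,s,d,c); h=cv2.cvtColor(p,cv2.COLOR_RGB2HSV)
    if save: cv2.imwrite(save,p[...,::-1])
    m=(np.abs(X[...,2]-.047)<.004)&(np.hypot(X[...,0]-.4,X[...,1]-.266)<.2)&(h[...,0]<25)&(h[...,1]>50)
    P=X[m][:,:2]; r=cv2.minAreaRect(P.astype(np.float32)); a=r[2] if r[1][0]>r[1][1] else r[2]-90
    w=np.radians(a); e=np.array([np.cos(w),np.sin(w)]); q=(P-r[0]); t=q@e
    cnt,_=np.histogram(t,bins=np.arange(-.095,.096,.002))
    sl=[]
    for k in (-.056,0,.056):   # gap edges around each slot, from points near mid-width (median over rows of y)
        lo=t[(t>k-.02)&(t<k)]; hi=t[(t<k+.02)&(t>k)]
        lo=lo[lo<k-.003]; hi=hi[hi>k+.003]
        sl.append(((np.percentile(lo,98)+np.percentile(hi,2))/2,np.percentile(hi,2)-np.percentile(lo,98)) if len(lo)and len(hi) else None)
    print(n,len(P),'c',np.round(r[0],4),np.round(r[1],4),'yaw',round(a,2),'tool yaw',round(w+np.pi/2,3)); print(' slots',sl)
    for k in (-.056,0,.056): print('  slot',(np.array(r[0])+e*k).round(4))
blk('wrist',sys.argv[1] if len(sys.argv)>1 else None); blk('top')
E
python3 blk.py pics/w4.png; python3 held.py
```

```text
wrist 7718 c [0.4005 0.2684] [0.1803 0.0801] yaw 3.16 tool yaw 1.626
 slots [(np.float64(-0.055901008772554286), np.float64(0.01298837428448913)), (np.float64(0.00022286447366187635), np.float64(0.013251449751132922)), (np.float64(0.05603459777954668), np.float64(0.0132465762339056))]
  slot [0.3446 0.2654]
  slot [0.4005 0.2684]
  slot [0.4564 0.2715]
top 699 c [0.3999 0.2571] [0.18  0.063] yaw 3.23 tool yaw 1.627
 slots [(np.float64(-0.05572504071945571), np.float64(0.01388757101412555)), (np.float64(2.9082640936529697e-05), np.float64(0.01345050163835735)), (np.float64(0.05616378054088681), np.float64(0.01376472813850503))]
  slot [0.344  0.2539]
  slot [0.3999 0.2571]
  slot [0.4558 0.2602]
[0.4562 0.2654 0.2605] [3.141 0.    1.617] 0.007586873219093645
-0.09 53 0.022690617125166675 -0.0002532666310372373
-0.05 89 0.02284195849949424 -0.00029320726082326373
-0.01 159 0.02275390808043856 -0.00033061023980505977
```

View pics/w4.png

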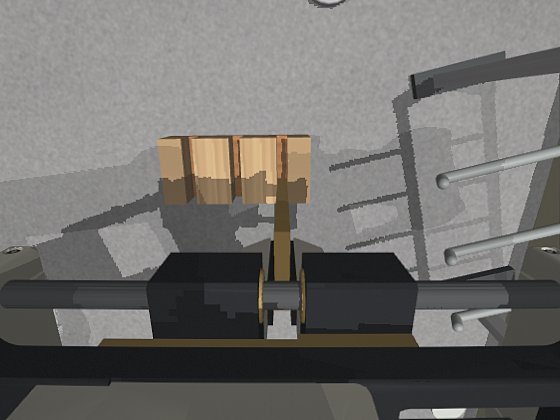

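The wrist view shows the block at (235,170) with its slots visible; the slot gaps of 13 mm at ±56 match. The plate hangs vertical beside slot 3, so I correct and descend.

Emit:
send_rows(targets=[[0,0,0.0054,-0.03,0.009],[0,0,0,-0.03,0],[0,0,0,-0.025,0],[0,0,0,-0.012,0],[0,0,0,0,0]])

```text
time: 32.5
tool_pos: [0.4553, 0.2712, 0.1621]
tool_rot: [-3.139, 0.001, 1.627]
contact_force: [-0.5, -0.1, -2.1]
opening: 0.0076
grip_force: 45.0
```

Emit:
send_rows(targets=[[0,0,0,0,0],[0,0,0,0,0],[0,0,0,0,0]])

```text
time: 32.8
tool_pos: [0.4565, 0.2721, 0.1646]
tool_rot: [3.139, -0.001, 1.628]
contact_force: [-0.4, -0.0, -2.4]
opening: 0.0075
grip_force: 45.0
```

```bash
python3 blk.py; python3 held.py
```

```text
wrist 13184 c [0.4005 0.2683] [0.1804 0.0807] yaw 3.11 tool yaw 1.625
 slots [(np.float64(-0.05540788883436551), np.float64(0.012245996473976457)), (np.float64(0.00030158376594356705), np.float64(0.013164945284080066)), (np.float64(0.056134588537170696), np.float64(0.01349226082735297))]
  slot [0.3446 0.2652]
  slot [0.4005 0.2683]
  slot [0.4564 0.2713]
top 505 c [0.4007 0.2635] [0.181  0.0791] yaw 0.68 tool yaw 1.583
 slots [(np.float64(-0.05587221888057764), np.float64(0.014590201593123991)), (np.float64(-0.00015199179888884633), np.float64(0.011940114230527727)), (np.float64(0.055689890437800316), np.float64(0.015050455340598325))]
  slot [0.3447 0.2629]
  slot [0.4007 0.2635]
  slot [0.4567 0.2642]
[0.4562 0.272  0.1642] [ 3.14  -0.     1.628] 0.008018069981922685
-0.09 57 0.022695010511995687 -0.0011410390646657779
-0.05 94 0.022693258153710018 -0.0010133077130290323
-0.01 156 0.022668987548619342 -0.0006144377471753011
```

Emit:
send_rows(targets=[[0,-0.0005,-0.001,-0.012,0],[0,0,0,-0.012,0],[0,0,0,-0.012,0],[0,0,0,-0.01,0],[0,0,0,0,0]])

```text
time: 33.45
tool_pos: [0.4544, 0.2704, 0.1155]
tool_rot: [-3.138, 0.001, 1.628]
contact_force: [-0.4, -0.4, -2.4]
opening: 0.0071
grip_force: 45.0
```

Emit:
send_rows(targets=[[0,0,0,-0.002,0],[0,0,0,-0.001,0],[0,0,0,-0.001,0],[0,0,0,0,0]])

```text
time: 33.85
tool_pos: [0.4557, 0.271, 0.1139]
tool_rot: [3.14, -0.0, 1.628]
contact_force: [0.5, 0.4, 0.1]
opening: 0.0078
grip_force: 45.0
```

Emit:
send_rows(targets=[[0,0,0,-0.001,0],[0.2,0,0,0,0],[0.2,0,0,0,0],[0.2,0,0,0.015,0],[0.2,0,0,0.035,0]])

```text
time: 34.35
tool_pos: [0.4536, 0.27, 0.1603]
tool_rot: [-3.135, 0.002, 1.628]
contact_force: [1.0, 0.9, 0.8]
opening: 0.0183
grip_force: 0.0
```

Emit:
send_rows(targets=[[0.2,0,0,0.05,0],[0.2,0.0058,-0.042,0.01,-0.047],[0.2,0.0058,-0.042,0,-0.047],[0.2,0.0058,-0.042,0,-0.047],[0.2,0.0058,-0.042,0,-0.047]])

```text
time: 34.85
tool_pos: [0.4785, 0.1014, 0.2226]
tool_rot: [3.141, -0.0, 1.438]
contact_force: [0.5, 0.0, -0.4]
opening: 0.0186
grip_force: 0.0
```

Emit:
send_rows(targets=[[0.2,0.0058,-0.042,0,-0.047],[0.2,0.0058,-0.042,0,-0.047],[0.2,0.0058,-0.042,0,-0.047],[0.2,0.0058,-0.042,0,-0.047],[0.2,0.0058,-0.042,0,-0.047]])

```text
time: 35.35
tool_pos: [0.5075, -0.109, 0.2224]
tool_rot: [3.141, -0.0, 1.203]
contact_force: [1.4, -0.3, 0.3]
opening: 0.0181
grip_force: 0.0
```

Emit:
send_rows(targets=[[0.2,0.0058,-0.0425,0,-0.046],[0.2,0,0,-0.02,0],[0.2,0,0,-0.03,0],[0.2,0,0,0,0],[0.2,0,0,0,0]])

```text
time: 35.85
tool_pos: [0.5133, -0.1496, 0.1726]
tool_rot: [-3.141, 0.0, 1.159]
contact_force: [0.8, 0.5, -0.1]
opening: 0.0184
grip_force: 0.0
```

```bash
python3 - <<'E'
from h import *
s,p,d,c=shot('top'); X=cloud('top',s,d,c)
m=(np.hypot(X[...,0]-.4555,X[...,1]-.27)<.04)&(X[...,2]>.1)&(X[...,2]<.16)
P=X[m];print(len(P),P[:,2].mean(),cv2.minAreaRect(P[:,:2].astype(np.float32)))
E
```

```text
52 0.131595594413357 ((0.4552219808101654, 0.2701014280319214), (0.005723795387893915, 0.04523767903447151), 0.7146154642105103)
```

Emit:
send_rows(targets=[[0.2,0.001,0,-0.02,0],[0.2,0,0,-0.02,0],[0.2,0,0,-0.0115,0],[0.2,0,0,0,0],[0,0,0,0,0]])

```text
time: 36.4
tool_pos: [0.515, -0.1498, 0.1219]
tool_rot: [3.14, 0.0, 1.159]
contact_force: [1.0, 0.2, 0.2]
opening: 0.0142
grip_force: 0.0
```

Emit:
send_rows(targets=[[0,0,0,0,0],[0,0,0,0,0],[0,0,0,0.02,0],[0,0,0,0.03,0],[0,0,0,0.045,0]])

```text
time: 36.9
tool_pos: [0.5129, -0.1491, 0.2148]
tool_rot: [-3.136, -0.0, 1.159]
contact_force: [1.2, -0.9, -2.9]
opening: 0.0075
grip_force: 45.0
```

Emit:
send_rows(targets=[[0,0,0,0.04,0],[0,-0.0114,0.042,0,0.047],[0,-0.0114,0.042,0,0.047],[0,-0.0114,0.042,0,0.047],[0,-0.0114,0.042,0,0.047]])

```text
time: 37.4
tool_pos: [0.4678, 0.0197, 0.2559]
tool_rot: [3.142, -0.0, 1.348]
contact_force: [0.3, 0.9, -3.1]
opening: 0.0077
grip_force: 45.0
```

Emit:
send_rows(targets=[[0,-0.0114,0.042,0,0.047],[0,-0.0114,0.042,0,0.047],[0,-0.0114,0.042,0,0.047],[0,-0.0114,0.042,0,0.047],[0,-0.0114,0.042,0,0.047]])

```text
time: 37.9
tool_pos: [0.4108, 0.2299, 0.256]
tool_rot: [3.141, 0.0, 1.584]
contact_force: [1.4, 0.2, -3.1]
opening: 0.0075
grip_force: 45.0
```

Emit:
send_rows(targets=[[0,-0.0114,0.04,0,0.044],[0,0,0,0,0],[0,0,0,0,0],[0,0,0,0,0],[0,0,0,0,0]])

```text
time: 38.4
tool_pos: [0.4008, 0.2673, 0.2559]
tool_rot: [3.142, 0.0, 1.624]
contact_force: [-0.1, -0.3, -3.9]
opening: 0.0076
grip_force: 45.0
```

```bash
python3 blk.py; python3 held.py
```

```text
wrist 7963 c [0.3981 0.2857] [0.1804 0.0803] yaw 2.08 tool yaw 1.607
 slots [(np.float64(-0.05609933137812512), np.float64(0.01323465387790606)), (np.float64(-0.0001346071138030049), np.float64(0.013389013232523627)), (np.float64(0.05578259689202798), np.float64(0.013421022748417166))]
  slot [0.3421 0.2837]
  slot [0.3981 0.2857]
  slot [0.4541 0.2878]
top 584 c [0.3954 0.2834] [0.179 0.08 ] yaw 2.27 tool yaw 1.61
 slots [(np.float64(-0.05444023344401269), np.float64(0.014374477710576684)), (np.float64(-5.0133483860668494e-05), np.float64(0.015451934612825013)), (np.float64(0.05435218331350697), np.float64(0.00962680990934505))]
  slot [0.3395 0.2812]
  slot [0.3954 0.2834]
  slot [0.4514 0.2857]
[0.4008 0.2674 0.2559] [3.141 0.    1.624] 0.008024007304733299
-0.09 55 0.021971568942501962 -0.001030243944900176
-0.05 92 0.02182885277790386 -0.0006241284031131471
-0.01 163 0.022023623146586423 -0.00034037207987620545
```

The block has been knocked about 17 mm in y. I re-target slot 2 at (0.398, 0.286).

Emit:
send_rows(targets=[[0,-0.003,0.0183,0,-0.017],[0,0,0,-0.03,0],[0,0,0,-0.03,0],[0,0,0,-0.02,0],[0,0,0,-0.01,0]])

```text
time: 39.05
tool_pos: [0.3968, 0.2858, 0.1641]
tool_rot: [-3.139, 0.001, 1.608]
contact_force: [0.8, 0.5, -2.8]
opening: 0.0079
grip_force: 45.0
```

Emit:
send_rows(targets=[[0,0,0,0,0],[0,0,0,0,0],[0,0,0,0,0],[0,0,0,0,0]])

```text
time: 39.45
tool_pos: [0.3979, 0.2869, 0.1669]
tool_rot: [3.14, -0.001, 1.609]
contact_force: [0.1, -0.9, -3.2]
opening: 0.0078
grip_force: 45.0
```

```bash
python3 blk.py; python3 held.py
```

```text
wrist 12294 c [0.3978 0.2859] [0.1806 0.0803] yaw 2.09 tool yaw 1.607
 slots [(np.float64(-0.05591978828038284), np.float64(0.013185482150795624)), (np.float64(4.5990138789232804e-05), np.float64(0.013597256460101462)), (np.float64(0.05597936531567584), np.float64(0.013277311271483863))]
  slot [0.3419 0.2838]
  slot [0.3978 0.2859]
  slot [0.4538 0.2879]
top 622 c [0.3956 0.2833] [0.1784 0.0804] yaw 2.33 tool yaw 1.611
 slots [(np.float64(-0.05473935547387892), np.float64(0.014050046133893782)), (np.float64(3.0546797621545854e-05), np.float64(0.01516394827629712)), (np.float64(0.05437510866647211), np.float64(0.010108918969419345))]
  slot [0.3396 0.2811]
  slot [0.3956 0.2833]
  slot [0.4516 0.2856]
[0.3977 0.2868 0.1665] [ 3.140e+00 -1.000e-03  1.609e+00] 0.007757321113388817
-0.09 56 0.022112908489064467 -0.0011255898204152962
-0.05 93 0.021981771417775846 -0.0003334293131402417
-0.01 161 0.021971163874786228 -0.000332968719893593
```

Emit:
send_rows(targets=[[0,-0.0005,-0.001,-0.012,0],[0,0,0,-0.012,0],[0,0,0,-0.014,0],[0,0,0,-0.01,0],[0,0,0,0,0]])

```text
time: 40.1
tool_pos: [0.3961, 0.2853, 0.1168]
tool_rot: [-3.139, 0.001, 1.609]
contact_force: [0.7, -0.7, -2.5]
opening: 0.0075
grip_force: 45.0
```

Emit:
send_rows(targets=[[0,0,0,-0.002,0],[0,0,0,-0.002,0],[0,0,0,-0.001,0],[0,0,0,0,0]])

```text
time: 40.5
tool_pos: [0.3976, 0.2861, 0.1141]
tool_rot: [3.139, -0.001, 1.609]
contact_force: [-1.3, -0.1, 4.6]
opening: 0.0075
grip_force: 45.0
```

Emit:
send_rows(targets=[[0.2,0,0,0,0],[0.2,0,0,0,0],[0.2,0,0,0.015,0],[0.2,0,0,0.035,0],[0.2,0,0,0.05,0]])

```text
time: 41.0
tool_pos: [0.3956, 0.2849, 0.2121]
tool_rot: [-3.137, 0.002, 1.609]
contact_force: [0.9, 0.3, 0.2]
opening: 0.0182
grip_force: 0.0
```

Emit:
send_rows(targets=[[0.2,0,0,0.01,0],[0.2,0.0156,-0.042,0,-0.05],[0.2,0.0156,-0.042,0,-0.05],[0.2,0.0156,-0.042,0,-0.05],[0.2,0.0156,-0.042,0,-0.05]])

```text
time: 41.5
tool_pos: [0.4594, 0.1161, 0.2225]
tool_rot: [3.142, 0.0, 1.407]
contact_force: [0.2, 0.2, -0.0]
opening: 0.0182
grip_force: 0.0
```

Emit:
send_rows(targets=[[0.2,0.0156,-0.042,0,-0.05],[0.2,0.0156,-0.042,0,-0.05],[0.2,0.0156,-0.042,0,-0.05],[0.2,0.0156,-0.042,0,-0.05],[0.2,0.0162,-0.043,0,-0.05]])

```text
time: 42.0
tool_pos: [0.538, -0.0951, 0.2224]
tool_rot: [-3.141, -0.0, 1.157]
contact_force: [0.8, 1.0, 1.0]
opening: 0.0183
grip_force: 0.0
```

Emit:
send_rows(targets=[[0.2,0,0,0,0],[0.2,0,0,-0.02,0],[0.2,0,0,-0.03,0],[0.2,0,0,0,0],[0.2,0,0,0,0]])

```text
time: 42.5
tool_pos: [0.5376, -0.0928, 0.1729]
tool_rot: [-3.14, 0.0, 1.159]
contact_force: [-0.0, -0.5, 0.6]
opening: 0.0184
grip_force: 0.0
```

```bash
python3 - <<'E'
from h import *
s,p,d,c=shot('top'); X=cloud('top',s,d,c)
for k in ((.453,.286),(.397,.285)):
    m=(np.hypot(X[...,0]-k[0],X[...,1]-k[1])<.03)&(X[...,2]>.1)&(X[...,2]<.16)
    P=X[m];print(len(P),P[:,2].mean(),cv2.minAreaRect(P[:,:2].astype(np.float32)))
E
python3 lev.py; python3 blk.py|tail -5
```

```text
66 0.12798868286370432 ((0.4449748992919922, 0.2862238883972168), (0.008464731276035309, 0.04509308189153671), 0.9779070019721985)
64 0.12803617176522744 ((0.396664023399353, 0.28393736481666565), (0.008384554646909237, 0.045130662620067596), 1.469541311264038)
red 260 0.08349378299136857 theta 0.009099249265155984 0.24549012744346932
tool 1 -0.0007736711398982812 theta 0.5435414727643842 0.17381384931769106
[ 0.2573563  -0.11061338  0.0483738 ] [ 3.14051563e+00 -1.46055022e-04  1.15947605e+00] 0.01826707670135034
top 988 c [0.3957 0.2839] [0.1791 0.0817] yaw 1.43 tool yaw 1.596
 slots [(np.float64(-0.05473019277210478), np.float64(0.014099477748270833)), (np.float64(-8.72326182736298e-05), np.float64(0.01515692132986286)), (np.float64(0.057016841969035656), np.float64(0.014957557324566627))]
  slot [0.3397 0.2825]
  slot [0.3957 0.2839]
  slot [0.4517 0.2853]
```

Emit:
send_rows(targets=[[0.2,0.001,0,-0.02,0],[0.2,0,0,-0.02,0],[0.2,0,0,-0.0115,0],[0.2,0,0,0,0],[0,0,0,0,0]])

```text
time: 43.2
tool_pos: [0.5393, -0.0935, 0.1221]
tool_rot: [3.14, -0.0, 1.159]
contact_force: [-0.0, 0.7, 0.9]
opening: 0.0142
grip_force: 0.0
```

Emit:
send_rows(targets=[[0,0,0,0,0],[0,0,0,0,0],[0,0,0,0.02,0],[0,0,0,0.03,0],[0,0,0,0.045,0]])

```text
time: 43.7
tool_pos: [0.5374, -0.0929, 0.2155]
tool_rot: [-3.136, 0.001, 1.159]
contact_force: [0.5, -0.1, -3.1]
opening: 0.0081
grip_force: 45.0
```

Emit:
send_rows(targets=[[0,0,0,0.04,0],[0,-0.0218,0.0418,0,0.05],[0,-0.0218,0.0418,0,0.05],[0,-0.0218,0.0418,0,0.05],[0,-0.0218,0.0418,0,0.05]])

```text
time: 44.2
tool_pos: [0.4504, 0.0751, 0.2566]
tool_rot: [3.141, -0.0, 1.36]
contact_force: [-0.0, 0.8, -2.6]
opening: 0.0072
grip_force: 45.0
```

Emit:
send_rows(targets=[[0,-0.0218,0.0418,0,0.05],[0,-0.0218,0.0418,0,0.05],[0,-0.0218,0.0418,0,0.05],[0,-0.0218,0.0418,0,0.05],[0,-0.0218,0.042,0,0.048]])

```text
time: 44.7
tool_pos: [0.3414, 0.2845, 0.2568]
tool_rot: [3.141, -0.0, 1.609]
contact_force: [1.1, -0.2, -2.3]
opening: 0.0079
grip_force: 45.0
```

Emit:
send_rows(targets=[[0,0,0,0,0],[0,0,0,0,0],[0,0,0,0,0],[0,0,0,0,0]])

```text
time: 45.1
tool_pos: [0.3434, 0.282, 0.2564]
tool_rot: [3.141, 0.0, 1.604]
contact_force: [0.3, 0.4, -2.0]
opening: 0.0076
grip_force: 45.0
```

```bash
python3 blk.py pics/w5.png; python3 held.py
```

```text
wrist 6521 c [0.3981 0.2856] [0.1805 0.0798] yaw 1.96 tool yaw 1.605
 slots [(np.float64(-0.05584518415806118), np.float64(0.01408310677946431)), (np.float64(-0.00037189192066670266), np.float64(0.013139363976907566)), (np.float64(0.0558463187064297), np.float64(0.013020846144011201))]
  slot [0.3421 0.2837]
  slot [0.3981 0.2856]
  slot [0.454  0.2875]
top 852 c [0.3959 0.2838] [0.1793 0.0805] yaw 1.97 tool yaw 1.605
 slots [(np.float64(-0.0548134842256127), np.float64(0.014298113880896732)), (np.float64(0.0003119369047537841), np.float64(0.014137711789607866)), (np.float64(0.05650320361457048), np.float64(0.014922731379685389))]
  slot [0.3399 0.2819]
  slot [0.3959 0.2838]
  slot [0.4518 0.2858]
[0.3433 0.2821 0.2564] [3.142 0.    1.604] 0.007747604458341698
-0.09 54 0.021561525986862774 -0.00022951551748346657
-0.05 91 0.021761978588987325 -0.0002774917194559603
-0.01 159 0.0220574232247496 -0.0005977273034099078
```

View pics/w5.png

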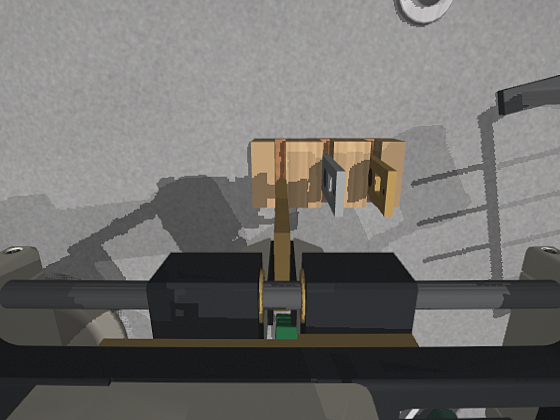

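The wrist view shows plates standing in slots 2 (335,190) and 3 (385,185), and the third plate in line with slot 1 (280,160). I descend.

Emit:
send_rows(targets=[[0,-0.0012,0.0018,-0.03,0],[0,0,0,-0.03,0],[0,0,0,-0.02,0],[0,0,0,-0.01,0],[0,0,0,0,0]])

```text
time: 45.75
tool_pos: [0.3412, 0.2842, 0.1655]
tool_rot: [-3.14, 0.001, 1.606]
contact_force: [0.1, -1.0, -1.5]
opening: 0.0075
grip_force: 45.0
```

Emit:
send_rows(targets=[[0,0,0,0,0],[0,0,0,0,0],[0,0,0,0,0]])

```text
time: 46.05
tool_pos: [0.342, 0.2851, 0.1673]
tool_rot: [3.14, -0.001, 1.607]
contact_force: [-0.5, -0.1, -1.8]
opening: 0.0075
grip_force: 45.0
```

```bash
python3 blk.py|head -4; python3 held.py
```

```text
wrist 10056 c [0.3979 0.2861] [0.1803 0.0802] yaw 2.1 tool yaw 1.608
 slots [(np.float64(-0.05600240926621286), np.float64(0.01361622468558437)), (np.float64(-0.00021387906418064576), np.float64(0.013338336014376177)), (np.float64(0.05609154671671061), np.float64(0.012761319952518793))]
  slot [0.342 0.284]
  slot [0.3979 0.2861]
[0.3417 0.285  0.1669] [ 3.140e+00 -1.000e-03  1.607e+00] 0.007643071186848914
-0.09 55 0.02147234170609348 -0.0003287799582546557
-0.05 90 0.021681781325692182 -0.00033020141469640966
-0.01 158 0.02187350999986297 -0.00033166187453025477
```

Emit:
send_rows(targets=[[0,0,0,-0.012,0],[0,0,0,-0.012,0],[0,0,0,-0.014,0],[0,0,0,-0.011,0],[0,0,0,0,0]])

```text
time: 46.7
tool_pos: [0.3407, 0.2844, 0.1164]
tool_rot: [-3.139, 0.001, 1.607]
contact_force: [-0.4, 0.0, -2.2]
opening: 0.0078
grip_force: 45.0
```

Emit:
send_rows(targets=[[0,0,0,-0.002,0],[0,0,0,-0.002,0],[0,0,0,0,0]])

```text
time: 47.0
tool_pos: [0.3423, 0.2853, 0.1144]
tool_rot: [3.139, -0.001, 1.607]
contact_force: [-0.5, -0.0, 3.3]
opening: 0.0074
grip_force: 45.0
```

Landed. I release, rise and back away, then check.

Emit:
send_rows(targets=[[0.2,0,0,0,0],[0.2,0,0,0,0],[0.2,0,0,0.015,0],[0.2,0,0,0.035,0],[0.2,0,0,0.05,0]])

```text
time: 47.5
tool_pos: [0.3402, 0.284, 0.2128]
tool_rot: [-3.137, 0.003, 1.607]
contact_force: [0.9, -0.4, -0.6]
opening: 0.0183
grip_force: 0.0
```

Emit:
send_rows(targets=[[0.2,0,0,0.05,0],[0.2,0.02,-0.04,0.01,0],[0.2,0.02,-0.04,0,0],[0.2,0.01,-0.045,0,0],[0.2,0.01,-0.045,0,0]])

```text
time: 48.0
tool_pos: [0.4016, 0.1133, 0.2735]
tool_rot: [3.141, 0.0, 1.608]
contact_force: [0.7, 0.7, 0.6]
opening: 0.0185
grip_force: 0.0
```

Emit:
send_rows(targets=[[0.2,0.01,-0.045,0,0],[0.2,0.01,-0.045,0,0],[0.2,0,0,0,0],[0.2,0,0,0,0],[0.2,0,0,0,0]])

```text
time: 48.5
tool_pos: [0.4212, 0.0257, 0.2733]
tool_rot: [-3.141, -0.0, 1.607]
contact_force: [0.1, 0.8, -0.2]
opening: 0.0184
grip_force: 0.0
```

```bash
python3 - <<'E'
from h import *
s,p,d,c=shot('top'); X=cloud('top',s,d,c); print(s['time'],s['tool_pos'])
o=np.array([.396,.284]);w=np.radians(2.0);e=np.array([np.cos(w),np.sin(w)]);f=np.array([-e[1],e[0]])
for k in (-.056,0,.056):
    q=X[...,:2]-o-e*k
    m=(np.abs(q@e)<.025)&(np.abs(q@f)<.045)&(X[...,2]>.115)&(X[...,2]<.16)
    P=q[m];print(m.sum(),X[m][:,2].mean(),'x',(P@e).mean(),'y',((P@f).min()+(P@f).max())/2)
s,p,d,c=shot('side');cv2.imwrite('pics/s3.png',p[150:400,100:420][...,::-1].repeat(2,0).repeat(2,1))
E
python3 lev.py; python3 blk.py|tail -5
```

```text
48.5 [0.42116805 0.02568565 0.27331622]
51 0.13221246564151923 x 0.0019230668167295251 y 0.00045641210311895587
54 0.1313041669643498 x 0.0006487345690053541 y -0.00030368263939931084
59 0.12943382363972128 x -0.007338331820932897 y -0.0003283030015088593
red 259 0.08357970014833871 theta 0.008529421347367228 0.24515723909220388
tool 1 -0.15568133799642264 theta nan 0.273380472563356
[ 0.7018987  -0.00570645 -0.39403536] [ 3.14150146e+00 -2.55839507e-04  1.60901736e+00] 0.01834836470912323
top 995 c [0.3958 0.2841] [0.1796 0.082 ] yaw 2.0 tool yaw 1.606
 slots [(np.float64(-0.054998938113438325), np.float64(0.014725020093549979)), (np.float64(-0.00018415565783146473), np.float64(0.015002866567606693)), (np.float64(0.05656138141297155), np.float64(0.014830947090323579))]
  slot [0.3399 0.2822]
  slot [0.3958 0.2841]
  slot [0.4518 0.2861]lev.py:6: RuntimeWarning: invalid value encountered in arcsin
  if len(q): x=np.median((q[:,:2]-o)@e); print(n,len(q),x, 'theta',.35-np.arcsin((x-.030)/.16),np.median(q[:,2]))
```

View pics/s3.png

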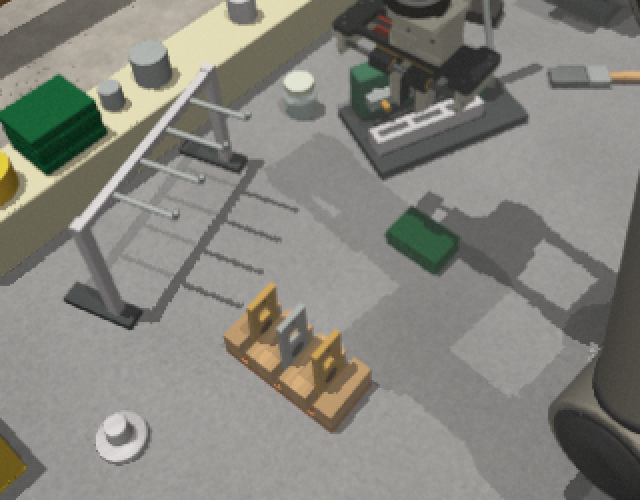

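The side view shows all three plates standing mid-slot in the block at (265,308), (293,335) and (328,360). The block is flat, the lever is at rest and the gripper is clear, so I hand in.

```bash
python3 -c "
from cell import *
print(hand_in())"
```

```text
the job is handed in; nothing more can be done
None
```

I handed the job in at about 49 s, but hand-in returned no verdict: the three plates present went through the press, the lever took one full stroke and eased back to rest, and my last camera check showed each plate standing at the bottom of its own block slot within 1 mm of midway.

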